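# Clamp a tin in the one-handed kitchen vice to the first slip of its screw

## Task

Clamp the small tin in the one-handed kitchen vice so that it can be opened: slide the tin across the worktop into the mouth of the vice, push the sliding jaw up until its pad holds the tin in the V jaw, and swing the blue cam lever a full quarter turn to lock the sliding jaw to the rail. Then tighten the screw clockwise by its cross handle and stop at the first slip of its clutch: turn on until the handle really slips on its spindle, but by no more than an eighth of a turn. Leave the tin standing clamped with the lever locked, and do not knock over or shift the other things on the worktop.

Things in the scene. Friction and masses are not known exactly. Their poses are not given: they have to be found in the camera images.
- vice: Vice fixed to the worktop: grey-green jaws on an aluminium rail, 365 x 105 mm. Origin on the worktop below the screw's axis line (x = 0, z = 45 mm). Its x points from the open mouth (front, -x) to the rail at the back; y runs along the rail from the screw (right end) to the fixed V jaw (left end). The rail's front face is at x = 39 mm, z 7 to 29 mm: a tin pushed against it is in line with the screw.
- seat (a point): Centre of the tin (half-way up) when it sits in the V jaw: x = 0, y = 71 mm, z = 33 mm of the vice; axes as the vice. The black V jaw (120 degrees between its faces, 62 mm high, x from -35 to 35 mm) stands left of y = 92 mm, its grey-green block ends at y = 150 mm.
- tin_center (a point): Centre of the tin, half-way up. Sealed cream and tan tin, 75 mm diameter, 66 mm high, about 0.23 kg, upright and loose on the bare worktop in front of the mouth; it slides when pushed.
- tin: The same tin; origin at the centre of its underside.
- carriage (a joint): Grey-green sliding jaw (carriage): position in m, grows from 0 at the right end towards the V jaw, up to 0.09; about 0.08 when the pad meets the seated tin with the screw fully back. Drags with 3 N while the lever is open; locked, it stands against the tightened screw. It is 70 mm long (y), spans x -26 to 73 mm of the vice, flat top at z = 67 mm, and carries lever, pad, screw and handle.
- carriage_back (a point): Point to push along vice +y: on the carriage's flat right end face (which looks along vice -y), 15 mm behind the screw's axis (vice +x), z = 60 mm, 7 mm under the top edge. The 12 mm spindle leaves this face at x = 0, z = 45 mm. The cross handle turns 72 mm to the right of this face with the screw fully back (less 2.5 mm per rad of spindle). Axes as the vice.
- pad_face (a point): Centre of the front of the round pad (33 mm diameter, rubber-faced, looks along vice +y, 45 mm high). It stands 18 mm in front of the carriage and gives on a spring, 8 N per mm, up to 6 mm. It touches the tin at 37.5 mm from the tin's centre.
- pad: The pad; origin on the screw's axis 53 mm behind the pad's face.
- cam_lever (a joint): Blue lever on the carriage, rad: 0 open, sticking out to the front (vice -x); 1.57, its stop, locked and lying along the carriage, pointing to the V jaw (vice +y). Turns clockwise seen from above, takes up to 6 N at its end, stays where it is left. Until it locks, the carriage gives under the push: pushing it towards the V jaw keeps the pad on the tin.
- cam_pivot (a point): The lever's vertical turning axis at the lever's mid height, z = 78 mm. The lever is 12 mm wide, z 71 to 86 mm.
- cam_tip (a point): Centre of the lever's round end (18 mm diameter, z 71 to 86 mm), 46 mm from cam_pivot. At lever angle a it lies at 46 mm x (-cos a, sin a) from the pivot in the vice's x, y.
- handle_hub (a point): Centre of the cross handle, on the screw's axis, z = 45 mm. Four 9 mm spokes with 14 mm black balls centred 31 mm from the axis lie in the upright plane across the axis, at 45, 135, 225, 315 degrees between this point's own x and z axes; it turns with the handle about y (vice y). Tighten: top moves along vice +x. Push the top spoke with closed fingertips, then the next.
- spindle (a joint): Turn of the screw spindle, rad, 0 to 6.4, grows as it tightens; starts at 0 to 1.5. Each rad moves pad, spindle and handle 2.5 mm towards the V jaw. Stays where it is left. Its steel collar bears a red line.
- handle (a joint): Slip of the handle on the spindle, rad: 0 at the start and while the handle carries the spindle along; grows when the drag clutch slips in tightening. It slips at 0.18 N m (about 6 N at the balls), when the pad presses with about 24 N; the free screw turns at 0.12 N m. A white line on the black hub starts in line with the collar's red line and leaves it as the clutch slips.
- mug_mid (a point): Bystander: dark grey and white mug, 97 mm high; point on its axis 30 mm up.
- red_jar_mid (a point): Bystander: spice jar with red cap, 41 mm diameter, 105 mm high; point 30 mm up.
- yellow_jar_mid (a point): Bystander: spice jar with yellow cap, 42 mm diameter, 96 mm high; point 30 mm up.
- egg_cup_mid (a point): Bystander: egg cup, 52 mm diameter, 58 mm high, on the chopping board; point 30 mm up.
- opener_mid (a point): Bystander: tin opener with blue handle, 174 x 41 x 20 mm, lying flat; point at its middle.
Things that resemble listed ones, but are neither listed nor needed, are in the scene too. Leave any red or turquoise look-alike of the tin alone.

How it is judged:
On the way, in this order (a step that is already met when the one before it is completed fails the run):
1. the tin stands in the mouth of the vice (x of tin_center in the frame of vice between -0.03 and 0.012 m and y of tin_center in the frame of vice between -0.03 and 0.08 m and angle between tin_center's own z axis and vertical below 0.06 rad), for 0.1 s.
2. the sliding jaw is pushed up: the pad touches the tin and the tin sits in the V jaw (horizontal distance between tin_center and seat below 0.004 m and horizontal distance between pad_face and tin_center below 0.041 m), for 0.1 s.
3. the cam lever is turned a quarter turn and locks the carriage (value of joint cam_lever above 1.4 rad and horizontal distance between tin_center and seat below 0.004 m and horizontal distance between pad_face and tin_center below 0.043 m), for 0.1 s.
4. the screw is tightened until its clutch slips (value of joint handle above 0.08 rad and contact force between pad and tin above 12 N and value of joint cam_lever above 1.4 rad), for 0.1 s.
At the end, for the whole second after the job is handed in: The tin stands upright (within 3 degrees) with its centre within 4 mm of the seat in the V jaw and at rest, pressed by the pad with more than 12 N; the cam lever is locked (beyond 1.4 rad); the handle has slipped on the spindle by more than 0.08 rad and less than an eighth of a turn (0.785 rad) (all of step 4 and horizontal distance between tin_center and seat below 0.004 m and angle between tin_center's own z axis and vertical below 0.06 rad and value of joint handle below 0.785 rad and linear speed of tin below 0.01 m/s); the robot touches nothing.
It fails at once if the handle is turned on past the first slip by more than an eighth of a turn (value of joint handle above 0.785 rad).
It fails at once if the tin is tipped over (angle between tin_center's own z axis and vertical above 0.5 rad).
It fails at once if a bystander is shifted by more than 30 mm or knocked over (distance of any of mug_mid, red_jar_mid, yellow_jar_mid, egg_cup_mid, opener_mid from where it was at the start of the episode above 0.03 m).
It also fails if it takes over 70 s, if anything falls off the work surface, if the arm or the gripper's body presses on something with over 40 N, if the wrist force passes 120 N, or if a joint passes its speed limit or range.

## Robot

A 6-joint arm with a two-finger parallel gripper is mounted at the origin on a cart in front of the work surface, level with it; the furniture and walls round the work are solid. World frame = base frame: x ahead of the robot, y to its left, z up, the work surface at z = 0. Lengths are in m, angles in rad, forces in N, time in s.
With the tool pointing down it reaches from about 0.35 to 0.775 m from the base axis. Payload 5.5 kg.
Tool frame: the origin (TCP) lies at the very end of the fingers, on their centre line; the grasp point (between the pads) lies 19 mm behind it; x points along the fingers, y is the direction in which the jaws open and shut, and the axes are right-handed (so a half turn about x gives the same grasp; the last joint's range is limited). The gripper opens to 85 mm and grips with 20 to 120 N. Pads are 22 mm wide; open, the fingers measure 114 mm over their backs; the gripper's body (76 mm by 85 mm) begins 54 mm behind the grasp point. The pads swing forward as they close: fully open they stand 13 mm farther back than shut.
Start: joints at [-1.354, 0.313, 0.046, 1.304, 0, 1.431], TCP at [0.201, -0.539, 0.197] pointing down, gripper open.
Joint ranges: [-2.76, 2.76], [-0.86, 1.69], [-1.03, 1.26], [-2.2, 2.34], [-1.47, 1.5], [-3.14, 3.14]. Speed limits (rad/s): [2.57, 2.57, 3.14, 3.14, 3.14, 3.14].

## Interface

Orientations are given as a unit quaternion [w, x, y, z].
In Python, from workcell import readout, cams, env, finder gives the robot as it stands.
- The arm moves only by the tool drive_tool, never from a script. Its argument "moves" is a list that holds one entry, the list of rows, each a list of 7 numbers: the shift along the tool's x, y, z in m, then the turn, a rotation vector about the tool's x, y, z in rad, then the closure in counts, from 0 (fully open) to 255 (shut). A call has exactly 5 rows; each row is the pose to reach, as a shift and turn from the pose measured when the call began, along the tool's axes at that moment; what a row does not reach only later rows make up. A row lasts 1/8 s, in which the tool goes at most 62.5 mm and 10.7 degrees, less where a joint would pass 70% of its speed; a pose out of reach is approached as far as the arm can. A call with a gripper value outside its range is refused whole. The fingers move at their own pace and stop on an object; "squeeze" is the grip in N (left out, the last holds). Time passes only in rows, so rows that repeat a pose let the fingers close, or fill a call up. It gives the time, the measured TCP pose, the force and the opening at its end, in the units of the state.
- readout.get_state(): the state, without advancing time (a new reading comes with each control period).
- cams.read_camera(name): name is "side" or "top"; returns the picture (384x512x3 uint8, blue, green, red); there is no depth.
- cams.camera_params(name): a dict with "mtx" (3x3 intrinsics, pixels), "R" (3x3) and "t" (3): a world point X has camera coordinates R X + t. Camera axes: x right, y down, z forward; pixel columns grow to the right and rows downward; lengths in m; the calibration is good to about 2 mm. A picture is of the moment at which its call begins. camera_params takes no time and is no camera call.
- env.hand_in(): hands the job in, once; it reports no verdict.
Trained networks look in the newest picture that a camera, given by its name, has taken for a name from the list of things; names that differ only in an ending like _2 or _b are one class to them, and where a whole thing is asked for, a point or a joint stands for the part that bears it (a point fixed in the world has none). Each returns a list of dicts, best first, with "conf" (0 to 1); they miss things now and then, are a little off and sometimes report something else, mostly with a low value. They report only what shows in the picture. A call takes as long as a camera call. They do not tell look-alikes from the thing itself.
- finder.regions_of(camera, name): "pixels" (384x512 bool, what is visible of it) and "point" ([column, row] in pixels, amid what is visible of it).
The state is a dict: "clock": time; "joint_pos": joint angles; "qvel": joint speeds; "tau": joint torques, N m; "tcp_pos": TCP position; "orientation": TCP orientation; "wrist_force": force on the tool from outside, world axes, zero at the start; "ft_torque": the same for the moment, N m; "finger_gap": finger opening in m.
Only numpy, scipy, OpenCV 4.12 (cv2) and the standard library are available. Lean on these libraries where they do the work, as an engineer would, in place of code of your own. Each camera call takes 0.05 s, during which the arm holds its last target.

## Working session

There is one attempt and no reset: what is moved stays moved. The work goes in short steps, Python scripts to look and compute and a tool call to move; the robot and the scene stay as the last step left them, time stands still between calls to the robot, and variables do not carry over. Pictures are saved under pics/ and viewed, and the job is handed in when it is done.

Besides the shell and the picture viewer there is one more tool, called after "Call:" as name([rows], argument=value, ...), one row to a line, values as JSON. drive_tool: Moves the arm, as the interface text tells. Its arguments: {"type":"object","properties":{"moves":{"type":"array"},"squeeze":{"type":"number"}},"required":["moves"]}

```bash
mkdir -p pics; ls
python3 - <<'E'
from workcell import readout,cams,env,finder
import cv2,numpy as np
print(readout.get_state())
for n in("side","top"):
    im=cams.read_camera(n); cv2.imwrite(f"pics/{n}0.png",im)
    p=cams.camera_params(n); print(n,p)
E
```

```text
pics
{'clock': 0.0, 'joint_pos': array([-1.35361033e+00,  3.14037923e-01,  4.49546368e-02,  1.30359972e+00,
       -1.81934794e-05,  1.43121024e+00]), 'qvel': array([ 3.69374166e-05,  2.95363880e-03, -7.30669399e-04,  5.15504829e-04,
       -5.83406602e-04,  1.49971946e-03]), 'tau': array([ 1.45414247e-04, -4.80626643e+01,  2.98533440e+01,  1.95015944e-02,
       -4.05366825e-05, -1.57011321e-06]), 'tcp_pos': array([ 0.20068435, -0.5382147 ,  0.19607764]), 'orientation': array([-0.12480372, -0.69585334, -0.1261363 ,  0.69591795]), 'wrist_force': array([ 0.05914841,  0.27283336, -0.05171565]), 'ft_torque': array([-0.02321959, -0.02657722,  0.02726212]), 'finger_gap': 0.08535298596238049}
side {'mtx': array([[424.92213766,   0.        , 255.2006508 ],
       [  0.        , 424.92213766, 185.93127789],
       [  0.        ,   0.        ,   1.        ]]), 'R': array([[-0.96526969, -0.26044647, -0.02054412],
       [-0.12021172,  0.51259224, -0.85017548],
       [ 0.23195596, -0.81817897, -0.52609847]]), 't': array([0.56602188, 0.18139929, 1.12298673])}
top {'mtx': array([[424.84674066,   0.        , 254.68282651],
       [  0.        , 424.84674066, 187.35193081],
       [  0.        ,   0.        ,   1.        ]]), 'R': array([[-0.00978667, -0.99973525, -0.02082414],
       [-0.98614713,  0.01309794, -0.165355  ],
       [ 0.16558398,  0.01891739, -0.98601424]]), 't': array([-0.05845197,  0.60154527,  1.39861744])}
```

View pics/side0.png

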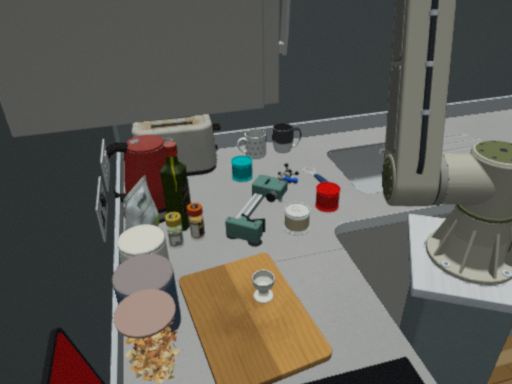

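View pics/top0.png

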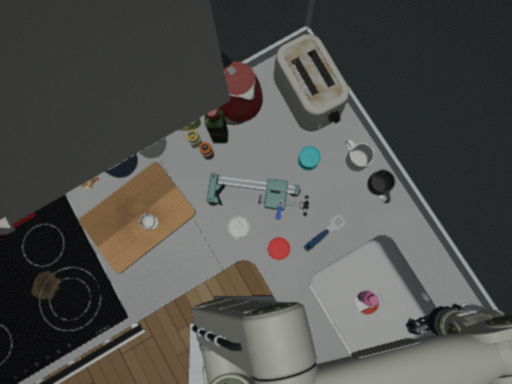

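The top view shows the V jaw at about (212,188), the carriage at (277,195), and the blue lever at (280,210). The handle is near (305,205) and the cream tin at (238,227). The red and turquoise look-alikes are at (279,248) and (309,157), and the opener is at (322,235).

```bash
cat > h.py <<'E'
from workcell import readout,cams,env,finder
import cv2,numpy as np
P={n:cams.camera_params(n) for n in("side","top")}
def ray(n,uv):
    p=P[n]; d=np.linalg.solve(p["mtx"],[uv[0],uv[1],1.]); return -p["R"].T@p["t"], p["R"].T@d
def at_z(n,uv,z):
    c,d=ray(n,uv); return c+d*(z-c[2])/d[2]
def tri(a,b):
    A=[];B=[]
    for n,uv in(("side",a),("top",b)):
        c,d=ray(n,uv); d=d/np.linalg.norm(d); M=np.eye(3)-np.outer(d,d); A.append(M);B.append(M@c)
    x=np.linalg.lstsq(np.vstack(A),np.hstack(B),rcond=None)[0]
    return x
def proj(n,X):
    p=P[n]; X=np.atleast_2d(X); c=X@p["R"].T+p["t"]; q=c@p["mtx"].T; return q[:,:2]/q[:,2:]
def crop(n,im,c,w,s,name,pts=[]):
    x,y=int(c[0]-w[0]/2),int(c[1]-w[1]/2); x=max(x,0);y=max(y,0)
    o=cv2.resize(im[y:y+w[1],x:x+w[0]],None,fx=s,fy=s,interpolation=cv2.INTER_CUBIC)
    for q in pts: cv2.circle(o,(int((q[0]-x+.5)*s),int((q[1]-y+.5)*s)),2,(255,0,255),-1)
    cv2.imwrite("pics/"+name,o)
E
python3 - <<'E'
from h import *
ims=cv2.imread("pics/side0.png");imt=cv2.imread("pics/top0.png")
crop("top",imt,(258,205),(120,100),6,"topz.png")
crop("side",ims,(265,200),(130,90),6,"sidez.png")
for nm in ["vice","tin","carriage","cam_lever","cam_tip","handle","spindle","pad","opener_mid"]:
    for n in("side","top"):
        for r in finder.regions_of(n,nm)[:3]: 
            ys,xs=np.nonzero(r["pixels"]); print(nm,n,round(r["conf"],2),np.round(r["point"],1),xs.min(),xs.max(),ys.min(),ys.max())
E
```

```text
vice side 0.67 [255.9 206.5] 226 296 165 244
vice top 0.64 [270.  192.5] 206 308 174 218
vice top 0.6 [380.9 183.7] 366 394 170 203
tin side 0.91 [296.2 218.9] 284 310 201 234
tin side 0.89 [330.1 195.7] 315 340 181 211
tin side 0.89 [241.6 167. ] 231 253 155 182
tin top 0.84 [307.  159.4] 297 320 146 170
tin top 0.72 [303.1 204.6] 303 308 196 215
tin top 0.67 [277.2 249.2] 268 288 239 258
carriage side 0.91 [277.  186.7] 253 296 165 200
carriage top 0.56 [274.7 197.1] 259 308 179 219
carriage top 0.23 [304.7 203.5] 303 308 196 214
cam_lever side 0.66 [288.7 174.6] 278 297 174 183
cam_tip top 0.57 [302.2 206.1] 303 308 197 213
cam_tip top 0.46 [275.6 196.8] 258 308 179 218
cam_tip top 0.42 [378.9 184. ] 367 394 170 203
handle side 0.56 [285.9 168.1] 285 297 163 173
handle top 0.64 [304.2 209.1] 303 307 200 214
spindle side 0.55 [289.9 172.2] 279 298 163 176
spindle top 0.57 [305.1 204.3] 299 308 196 211
pad side 0.53 [271.4 196.4] 266 275 192 201
pad top 0.21 [276.9 199.1] 259 308 178 218
opener_mid side 0.7 [317.3 175.1] 310 325 169 181
opener_mid side 0.52 [176.7 232.1] 165 184 211 248
opener_mid top 0.55 [319.4 234.7] 304 344 215 251
```

View pics/topz.png

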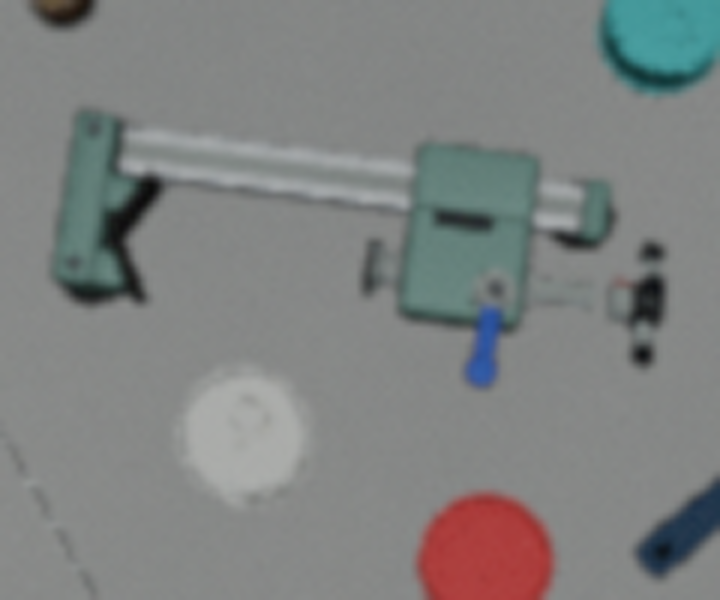

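View pics/sidez.png

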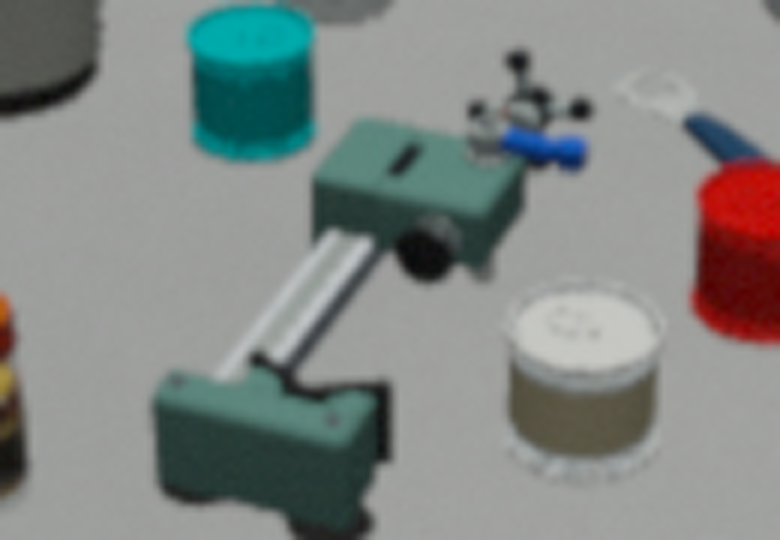

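```bash
cat > fit.py <<'E'
from h import *
from scipy.optimize import least_squares
T=lambda u,v:(198+u/6-.5,155+v/6-.5)
S=lambda u,v:(200+u/6-.5,155+v/6-.5)
def V2W(p,X):
    c,s=np.cos(p[2]),np.sin(p[2]); X=np.atleast_2d(X).astype(float)
    return np.c_[p[0]+c*X[:,0]-s*X[:,1],p[1]+s*X[:,0]+c*X[:,1],X[:,2]]
if __name__=="__main__":
    # (cam,uv,x,y,z,rel to carriage front?)
    O=[("top",T(420,145),73,0,67,1),("top",T(540,158),73,-70,67,1),("top",T(523,322),-26,-70,67,1),("top",T(402,308),-26,0,67,1),
    ("top",T(156,180),35,93,62,0),("top",T(143,297),-35,93,62,0),("top",T(114,237),0,114,62,0),
    ("side",S(368,120),73,-70,67,1),("side",S(525,160),-26,-70,67,1),("side",S(480,218),-26,0,67,1),("side",S(316,182),73,0,67,1),
    ("side",S(387,382),-35,93,62,0),("side",S(258,355),35,93,62,0),
    ("side",S(425,248),0,18,45,1),]
    def f(p):
        r=[]
        for n,uv,x,y,z,k in O:
            X=np.array([x,y,z])/1e3
            if k: X[1]+=p[3]
            r.append(proj(n,V2W(p,X))[0]-uv)
        return np.array(r)
    s=least_squares(lambda p:f(p).ravel(),[.5,0,0,-.06],loss="soft_l1")
    print(s.x); print(np.round(f(s.x),2))
    for d in np.arange(-.1,.1): pass
    np.save("vice.npy",s.x)
    tt=at_z("top",T(247,437),.066); ts=at_z("side",S(587,325),.066); tb=at_z("side",S(583,445),0)
    print("tin top",tt,ts)
    c,sn=np.cos(s.x[2]),np.sin(s.x[2])
    for t in(tt,ts):
        d=t[:2]-s.x[:2]; print("in vice",c*d[0]+sn*d[1],-sn*d[0]+c*d[1])
    print("lever",at_z("top",T(492,290),.086),at_z("top",T(481,372),.086), "hub tri",tri(S(530,107),T(650,297)))
    print("red",at_z("top",T(486,560),.066))
    for nm in["mug_mid","red_jar_mid","yellow_jar_mid","egg_cup_mid","opener_mid"]:
        r=finder.regions_of("top",nm)
        print(nm,[ (round(q["conf"],2),np.round(at_z("top",q["point"],.03),3)) for q in r[:2]])
E
python3 fit.py
```

```text
[ 0.56422324 -0.04774176 -0.13850866 -0.05096151]
[[-0.3  -0.71]
 [ 0.32 -0.33]
 [-0.29  1.32]
 [-0.97  1.03]
 [ 0.12 -0.53]
 [-0.63  0.32]
 [-0.48 -0.66]
 [-1.74 -1.26]
 [ 1.01 -2.3 ]
 [ 0.87 -0.93]
 [-1.71 -1.07]
 [ 1.45 -0.18]
 [-0.06 -1.03]
 [-0.1   1.47]]
tin top [ 0.46420535 -0.01120993  0.066     ] [ 0.46398425 -0.00993148  0.066     ]
in vice -0.10410383526816688 0.02237287633822496
in vice -0.10449933055510405 0.023608553192614533
lever [ 0.5418568  -0.14740909  0.086     ] [ 0.49676554 -0.14052445  0.086     ] hub tri [ 0.53933102 -0.23809952  0.04735809]
red [ 0.39546685 -0.14201378  0.066     ]
mug_mid [(0.94, array([ 0.606, -0.501,  0.03 ]))]
red_jar_mid [(0.73, array([0.736, 0.103, 0.03 ]))]
yellow_jar_mid [(0.69, array([0.787, 0.158, 0.03 ]))]
egg_cup_mid [(0.55, array([0.486, 0.308, 0.03 ]))]
opener_mid [(0.55, array([ 0.439, -0.282,  0.03 ]))]
```

```bash
cat >> h.py <<'E'
from scipy.spatial.transform import Rotation as Ro
V=None
def vice():
    return np.load("vice.npy")
def cur():
    s=readout.get_state(); q=s["orientation"]; return np.array(s["tcp_pos"]),Ro.from_quat([q[1],q[2],q[3],q[0]]),s
def w2v(X):
    p=vice(); c,s=np.cos(p[2]),np.sin(p[2]); d=np.array(X,float); d[:2]-=p[:2]; return np.array([c*d[0]+s*d[1],-s*d[0]+c*d[1],d[2]])
def v2w(X):
    p=vice(); c,s=np.cos(p[2]),np.sin(p[2]); return np.array([p[0]+c*X[0]-s*X[1],p[1]+s*X[0]+c*X[1],X[2]])
def vrot(yang):
    # tool x down, tool y at angle yang (rad) from vice x, in vice frame
    a=vice()[2]+yang; x=np.array([0,0,-1.]); y=np.array([np.cos(a),np.sin(a),0]); return Ro.from_matrix(np.c_[x,y,np.cross(x,y)])
def plan(Xv,yang=None):
    p,R,s=cur(); T=R if yang is None else vrot(yang)
    return R.inv().apply(v2w(Xv)-p), (R.inv()*T).as_rotvec()
def st():
    p,R,s=cur(); v=vice()[2]
    f=Ro.from_euler("z",-v).apply(s["wrist_force"])
    print("t %.2f vicepos"%s["clock"],np.round(w2v(p)*1e3,1),"Fv",np.round(f,1),"gap",round(s["finger_gap"]*1e3,1),"j6",round(s["joint_pos"][5],2))
E
python3 - <<'E'
from h import *
st(); p,R,s=cur(); print(R.as_matrix().round(3))
for a in(0,np.pi,np.pi/2,-np.pi/2): print(a,[x.round(3) for x in plan([-.104,.023,.20],a)])
for n in("top","side"):
    im=cv2.imread(f"pics/{n}0.png"); f=vice()[3]
    pts=[v2w(np.array(q)/1e3) for q in [(73,f*1e3,67),(73,f*1e3-70,67),(-26,f*1e3-70,67),(-26,f*1e3,67),(0,f*1e3+18,45),(0,f*1e3-142,45),(35,93,62),(-35,93,62),(0,114,62),(39,60,29),(39,0,29),(39,0,0),(0,71,66),(-104,23,66),(-104+37.5,23,66),(-104,23+37.5,66),(-104,23-37.5,66)]]
    crop(n,im,(258,205) if n=="top" else (265,200),(130,100),6,n+"o.png",[proj(n,q)[0] for q in pts])
E
```

```text
t 1.25 vicepos [-292.1 -536.5  197. ] Fv [ 0.1  0.  -0.1] gap 85.7 j6 1.43
[[ 0.     0.349 -0.937]
 [-0.    -0.937 -0.349]
 [-1.     0.    -0.   ]]
0 [array([-0.003, -0.403, -0.431]), array([-1.075,  0.   , -0.   ])]
3.141592653589793 [array([-0.003, -0.403, -0.431]), array([ 2.066, -0.   , -0.   ])]
1.5707963267948966 [array([-0.003, -0.403, -0.431]), array([-2.646,  0.   , -0.   ])]
-1.5707963267948966 [array([-0.003, -0.403, -0.431]), array([ 0.495, -0.   , -0.   ])]
```

View pics/topo.png

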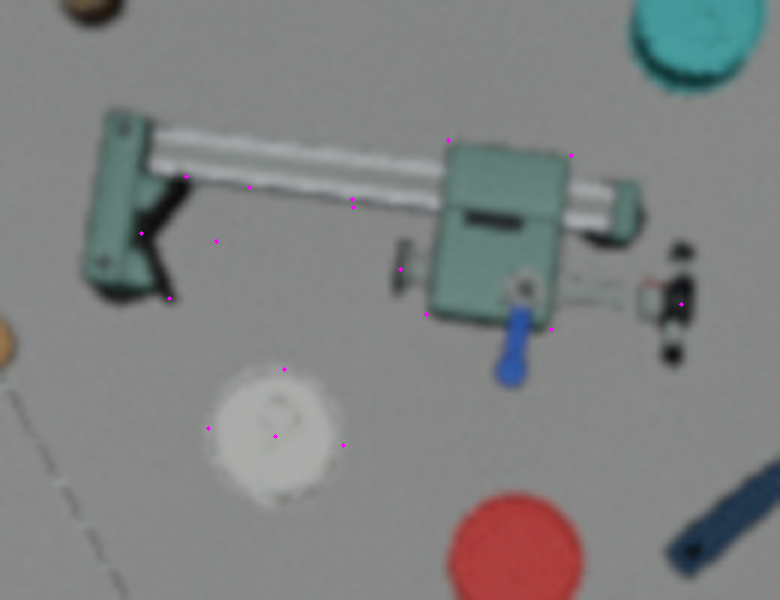

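View pics/sideo.png

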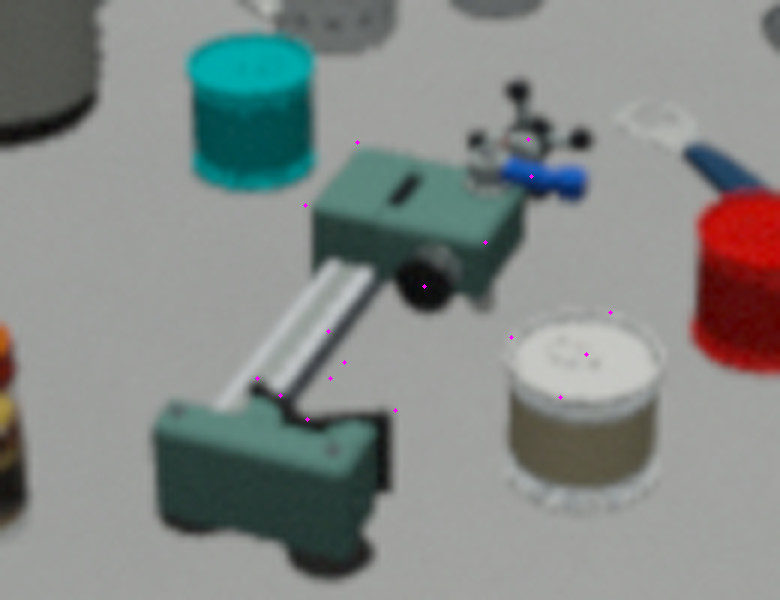

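Call:
drive_tool([
  [[0,-0.04,-0.043,-0.107,0,0,0],[0,-0.08,-0.086,-0.215,0,0,0],[0,-0.12,-0.129,-0.32,0,0,0],[0,-0.16,-0.172,-0.43,0,0,0],[0,-0.2,-0.215,-0.537,0,0,0]],
], squeeze=20)

```text
clock: 1.88
tcp_pos: [0.3331, -0.2748, 0.1972]
orientation: [0.307, 0.637, 0.306, -0.637]
wrist_force: [0.4, -0.0, 0.2]
finger_gap: 0.0855
```

Run:
```python
from h import *
st(); print([x.round(3) for x in plan([-.104,.023,.10],0)])
```

```text
t 1.88 vicepos [-197.6 -256.8  197.2] Fv [0.4 0.  0.2] gap 85.5 j6 1.37
[array([ 0.097, -0.062, -0.288]), array([-0.535,  0.   , -0.001])]
```

Call:
drive_tool([
  [[0,-0.012,-0.058,-0.107,0,0,0],[0.01,-0.024,-0.115,-0.215,0,0,0],[0.02,-0.036,-0.173,-0.32,0,0,0],[0.04,-0.05,-0.23,-0.43,0,0,0],[0.06,-0.062,-0.288,-0.535,0,0,0]],
])

```text
clock: 2.5
tcp_pos: [0.4654, -0.0093, 0.1371]
orientation: [0.466, 0.533, 0.464, -0.532]
wrist_force: [1.0, -0.7, -0.3]
finger_gap: 0.0857
```

Run:
```python
from h import *
st(); print([x.round(3) for x in plan([-.104,.023,.035],0)])
for n in("top","side"):
    im=cams.read_camera(n); crop(n,im,(240,220) if n=="top" else (290,190),(130,100),6,n+"1.png",[])
```

```text
t 2.50 vicepos [-103.2   24.4  137.1] Fv [ 1.1 -0.5 -0.3] gap 85.7 j6 1.51
[array([ 0.102, -0.001,  0.001]), array([ 0.003,  0.001, -0.003])]
```

View pics/side1.png

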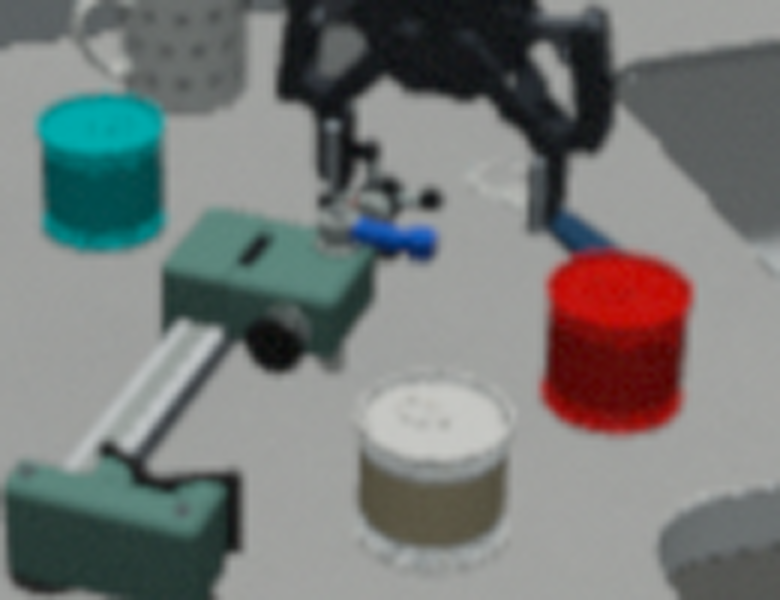

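View pics/top1.png

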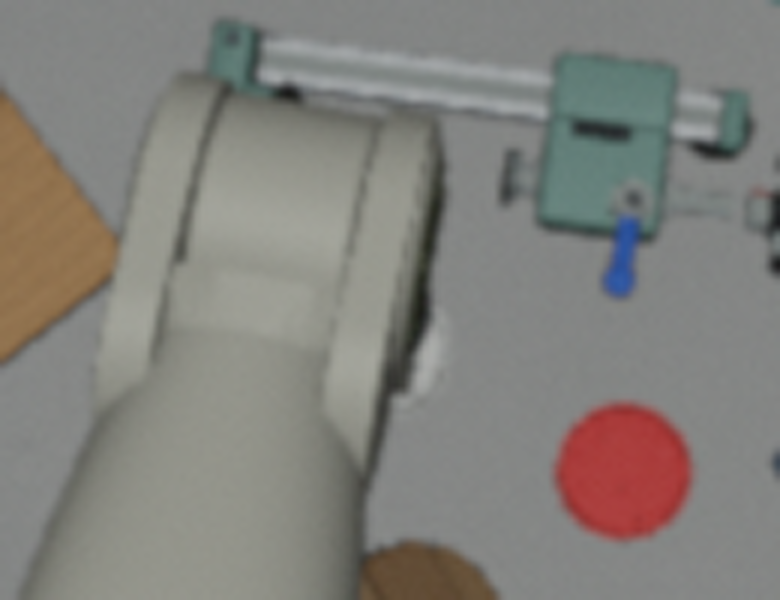

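Call:
drive_tool([
  [[0.035,-0.001,0.001,0,0,0,0],[0.07,-0.001,0.001,0,0,0,0],[0.1,-0.001,0.001,0,0,0,0],[0.1,-0.001,0.001,0,0,0,0],[0.1,-0.001,0.001,0,0,0,60]],
])

```text
clock: 3.22
tcp_pos: [0.4642, -0.0074, 0.0364]
orientation: [0.466, 0.532, 0.467, -0.531]
wrist_force: [0.7, 0.5, 0.4]
finger_gap: 0.0694
```

Run:
```python
from h import *
st()
for n in("side",):
    im=cams.read_camera(n); crop(n,im,(290,190),(130,100),6,n+"2.png",[])
```

```text
t 3.23 vicepos [-104.7   26.2   36.4] Fv [0.7 0.6 0.4] gap 69.4 j6 1.51
```

View pics/side2.png

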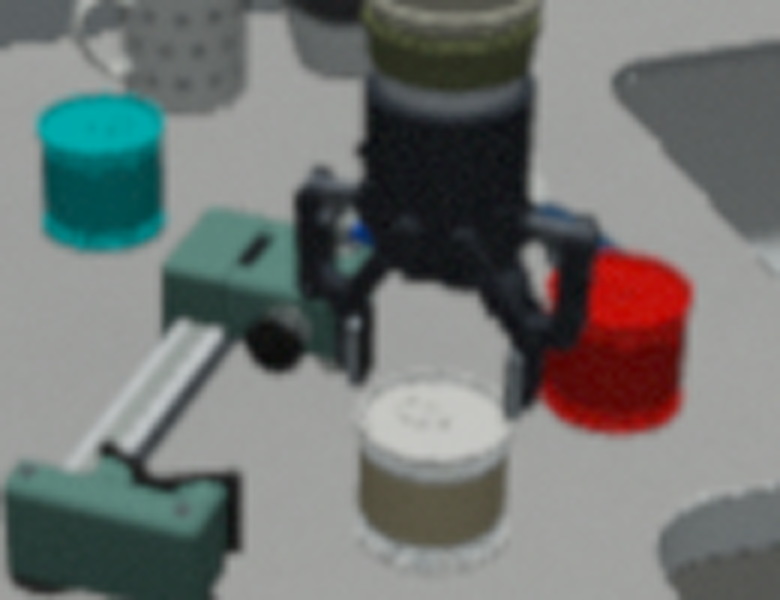

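Run:
```python
from h import *
st(); p,R,s=cur(); print(p, s["joint_pos"])
im=cams.read_camera("side"); 
y=R.as_matrix()[:,1]
pts=[p,p+.035*y,p-.035*y,p-.019*R.as_matrix()[:,0]]
print(proj("side",np.array(pts)))
crop("side",im,(290,190),(130,100),6,"side3.png",[proj("side",q)[0] for q in pts])
t=cams.read_camera("top");cv2.imwrite("pics/top3.png",t)
```

```text
t 3.27 vicepos [-104.2   26.2   36.7] Fv [1.  0.3 0. ] gap 65.5 j6 1.51
[ 0.46468446 -0.00738405  0.03673227] [-1.89579198e-01  2.18456896e-01 -4.99881786e-01  8.51458521e-01
  9.44719647e-04  1.51144587e+00]
[[296.60938126 217.52581699]
 [285.04286183 214.96554164]
 [308.40131487 220.13598828]
 [296.82335835 212.10120103]]
```

View pics/side3.png

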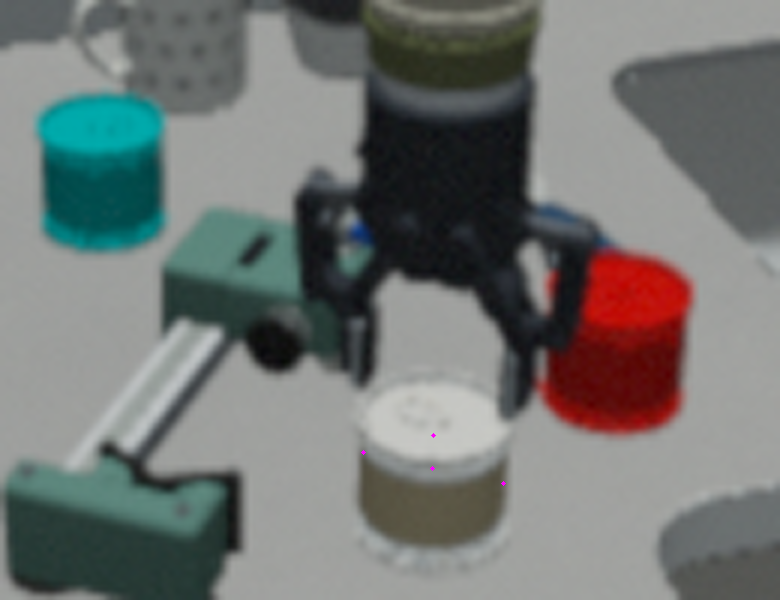

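View pics/top3.png

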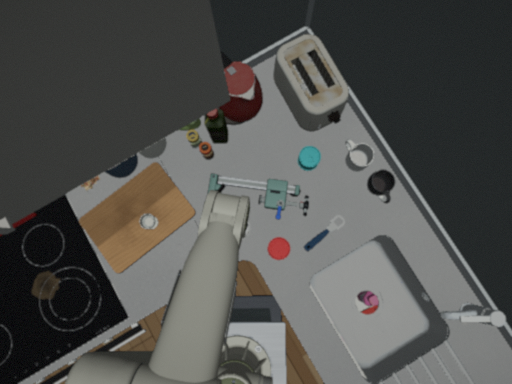

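Run:
```python
from h import *
im=cams.read_camera("side");cv2.imwrite("pics/side4.png",cv2.resize(im,None,fx=1.5,fy=1.5)); st()
p,R,s=cur()
for h in(0,.019,.073,.15,.2): print(h,proj("side",p+[0,0,h]),proj("top",p+[0,0,h]))
for n in P: print(n,-P[n]["R"].T@P[n]["t"])
```

```text
t 3.42 vicepos [-104.2   26.4   36.6] Fv [ 0.2 -0.2 -0.6] gap 65.5 j6 1.51
0 [[296.60970108 217.61188922]] [[237.98480143 227.84759681]]
0.019 [[296.81514582 212.18934736]] [[237.64627447 227.44206848]]
0.073 [[297.41806144 196.27589526]] [[236.6334986  226.22884366]]
0.15 [[298.3298174  172.21086101]] [[235.04491603 224.32584829]]
0.2 [[298.95743403 155.64544619]] [[233.90937689 222.96556287]]
side [0.30768662 0.97323867 0.75665125]
top [ 0.36105145 -0.09277369  1.47730802]
```

View pics/side4.png

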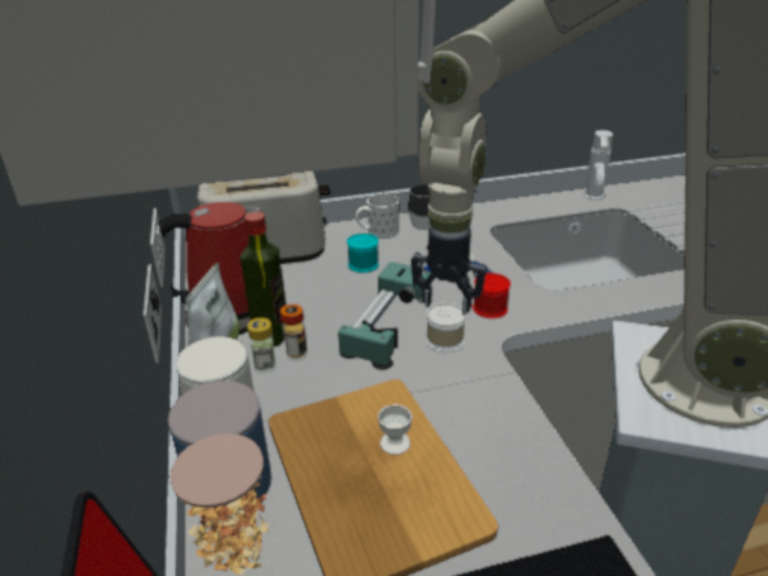

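Call:
drive_tool([
  [[-0.03,0,0,0,0,0,60],[-0.06,0,0,0,0,0,255],[-0.06,0,0,0,0,0,255],[-0.06,0,0,0,0,0,255],[-0.06,0,0,0,0,0,255]],
])

```text
clock: 4.05
tcp_pos: [0.4637, -0.0071, 0.0957]
orientation: [0.466, 0.532, 0.467, -0.531]
wrist_force: [0.5, 0.9, -0.0]
finger_gap: -0.0001
```

Run:
```python
from h import *
st(); p,R,s=cur()
im=cams.read_camera("side"); 
pts=[p,p-.019*R.as_matrix()[:,0],p-.073*R.as_matrix()[:,0]]
crop("side",im,(290,190),(130,100),6,"side5.png",[proj("side",q)[0] for q in pts])
```

```text
t 4.05 vicepos [-105.2   26.4   95.7] Fv [ 0.3  1.  -0. ] gap -0.1 j6 1.51
```

View pics/side5.png

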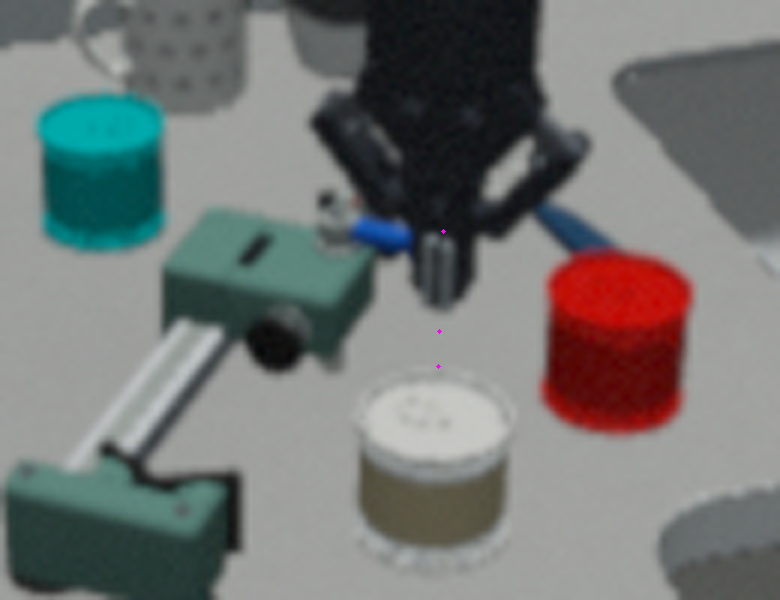

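Call:
drive_tool([
  [[0,0.03,0,0,0,0,255],[0,0.065,0,0,0,0,255],[0.04,0.068,0.003,0,0,0,255],[0.08,0.068,0.003,0,0,0,255],[0.08,0.068,0.003,0,0,0,255]],
])

```text
clock: 4.72
tcp_pos: [0.5268, -0.0181, 0.012]
orientation: [-0.464, -0.53, -0.469, 0.533]
wrist_force: [-0.5, 0.7, 0.1]
finger_gap: -0.0003
```

Run:
```python
from h import *
st(); p,R,s=cur()
im=cams.read_camera("side"); 
pts=[p]
crop("side",im,(290,190),(130,100),6,"side6.png",[proj("side",q)[0] for q in pts])
```

```text
t 4.72 vicepos [-41.1  24.2  12. ] Fv [-0.6  0.6  0.1] gap -0.3 j6 1.51
```

View pics/side6.png

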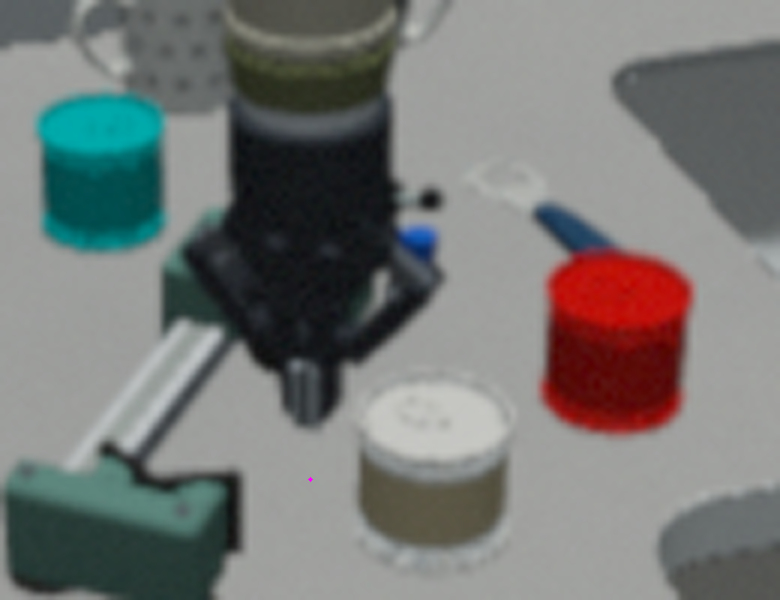

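Call:
drive_tool([
  [[0.003,0,0,0,0,0,255],[0.006,0,0,0,0,0,255],[0.009,0,0,0,0,0,255],[0.012,0,0,0,0,0,255],[0.014,0,0,0,0,0,255]],
])

```text
clock: 5.4
tcp_pos: [0.5286, -0.0184, 0.0001]
orientation: [-0.465, -0.531, -0.468, 0.532]
wrist_force: [0.5, -0.5, -0.1]
finger_gap: 0.0001
```

Call:
drive_tool([
  [[0.003,0,0,0,0,0,255],[0.006,0,0,0,0,0,255],[0.009,0,0,0,0,0,255],[0.012,0,0,0,0,0,255],[0.014,0,0,0,0,0,255]],
])

```text
clock: 6.02
tcp_pos: [0.529, -0.0184, -0.0136]
orientation: [-0.465, -0.531, -0.468, 0.532]
wrist_force: [0.2, -0.1, 10.5]
finger_gap: 0.0001
```

Call:
drive_tool([
  [[-0.001,0,0,0,0,0,255],[-0.002,0,0,0,0,0,255],[-0.002,0,0,0,0,0,255],[-0.002,0,0,0,0,0,255],[-0.002,0,0,0,0,0,255]],
])

```text
clock: 6.65
tcp_pos: [0.5289, -0.0184, -0.0117]
orientation: [-0.465, -0.531, -0.468, 0.532]
wrist_force: [0.1, 0.3, -0.4]
finger_gap: -0.0
```

Run:
```python
from h import *
st(); p,R,s=cur()
im=cams.read_camera("side"); 
print(proj("side",p),proj("side",p+[0,0,.0125]))
pts=[p,p+[0,0,.0125]]
crop("side",im,(275,210),(65,50),12,"side7.png",[proj("side",q)[0] for q in pts])
t=cams.read_camera("top"); crop("top",t,(240,220),(130,100),6,"top7.png",[proj("top",p)[0]])
```

```text
t 6.65 vicepos [-39.   24.2 -11.7] Fv [ 0.   0.3 -0.4] gap -0.0 j6 1.51
[[275.48774181 225.60705117]] [[275.50701641 222.23104459]]
```

View pics/side7.png

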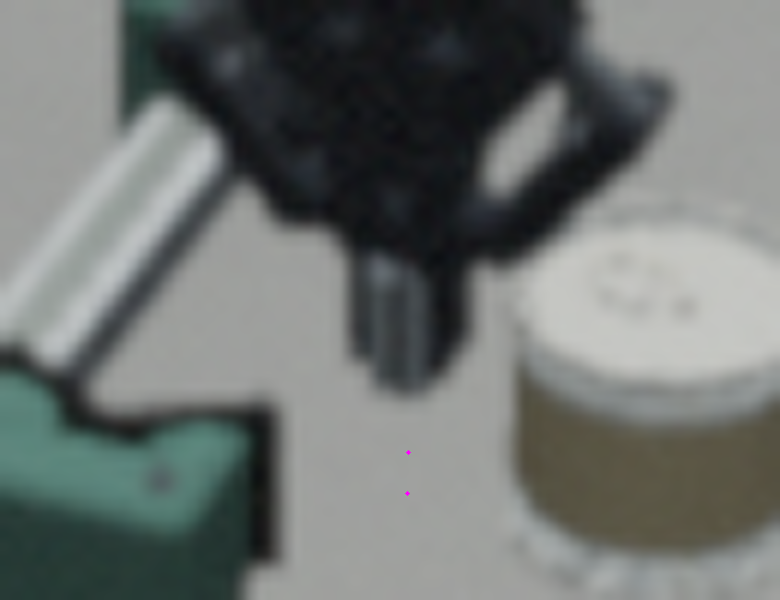

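View pics/top7.png

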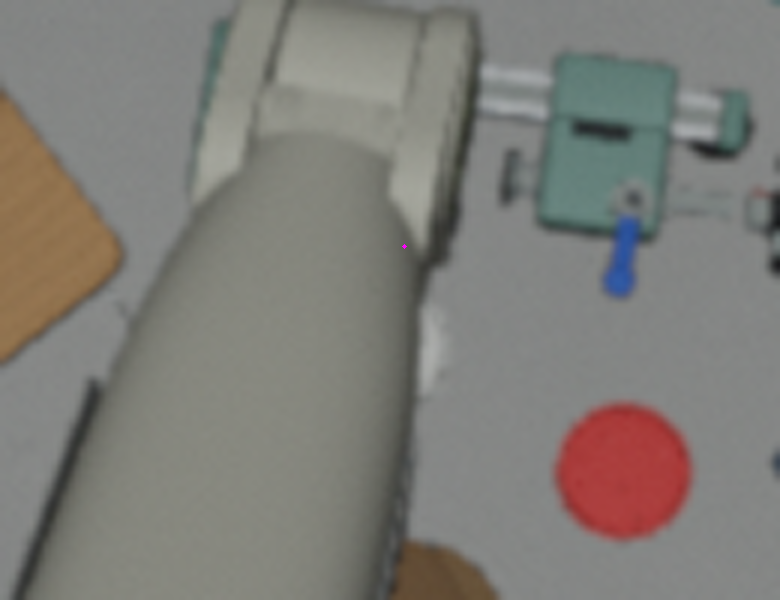

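Run:
```python
from h import *
print(at_z("side",(275.75,217),0), "vs", cur()[0])
im=cv2.imread("pics/top0.png")
p=np.array([.2007,-.5382,.196]); y=np.array([.349,-.937,0])
print(proj("top",p))
pts=[p,p+.05*y,p-.05*y,p+[0,0,.013]+.05*y,p+[0,0,.073],p+[0,0,.15],p+[0,0,.2]]
crop("top",im,(450,310),(120,100),6,"t0g.png",[proj("top",q)[0] for q in pts])
```

```text
[ 0.53430927 -0.04541936  0.        ] vs [ 0.52898226 -0.01843479 -0.01165643]
[[418.46393129 313.29930219]]
```

View pics/t0g.png

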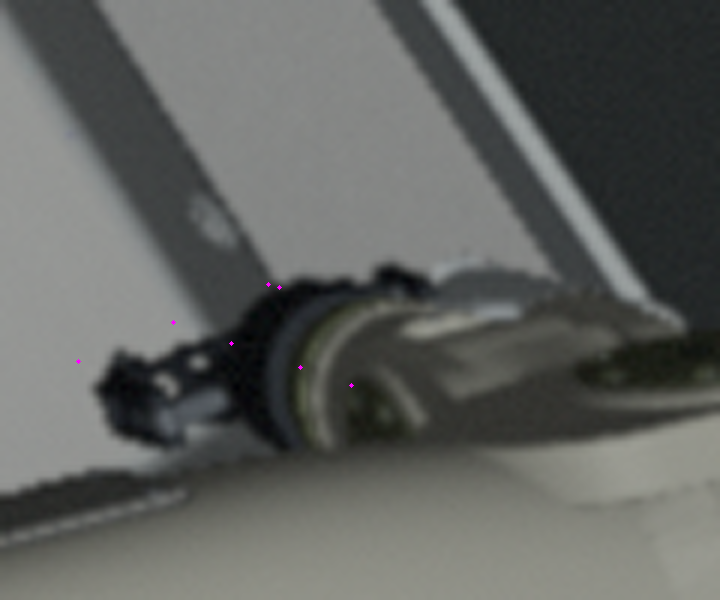

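Call:
drive_tool([
  [[-0.034,0,0,0,0,0,255],[-0.036,0,-0.035,0,0,0,255],[-0.036,0,-0.068,0,0,0,255],[-0.036,0,-0.068,0,0,0,255],[-0.036,0,-0.068,0,0,0,255]],
])

```text
clock: 7.38
tcp_pos: [0.5361, 0.0499, 0.0238]
orientation: [-0.464, -0.53, -0.47, 0.532]
wrist_force: [-4.3, 4.3, 2.5]
finger_gap: 0.0002
```

Run:
```python
from h import *
st(); p,R,s=cur(); d=np.array([.004,-.033,.0125])
print("corr",w2v(p+d)*1e3)
im=cams.read_camera("side"); 
crop("side",im,(275,210),(65,50),12,"side8.png",[proj("side",p+d)[0]])
t=cams.read_camera("top"); crop("top",t,(240,220),(130,100),6,"top8.png",[proj("top",p+d)[0]])
```

```text
t 7.38 vicepos [-41.3  92.8  23.8] Fv [-4.9  3.7  2.5] gap 0.2 j6 1.64
corr [-32.80970563  60.65363218  36.3341976 ]
```

View pics/side8.png

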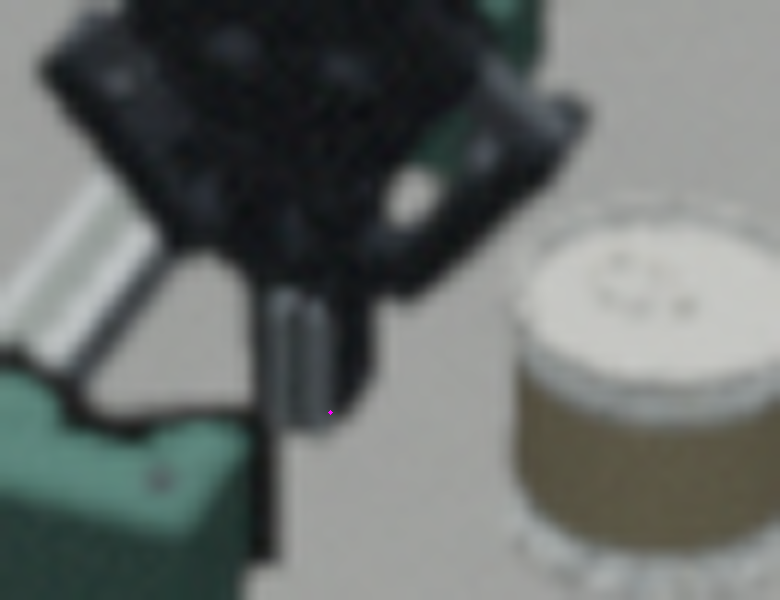

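Run:
```python
from h import *
st()
```

```text
t 7.47 vicepos [-41.4  92.4  23.7] Fv [-4.6  3.5  0.6] gap -0.0 j6 1.64
```

View pics/top8.png

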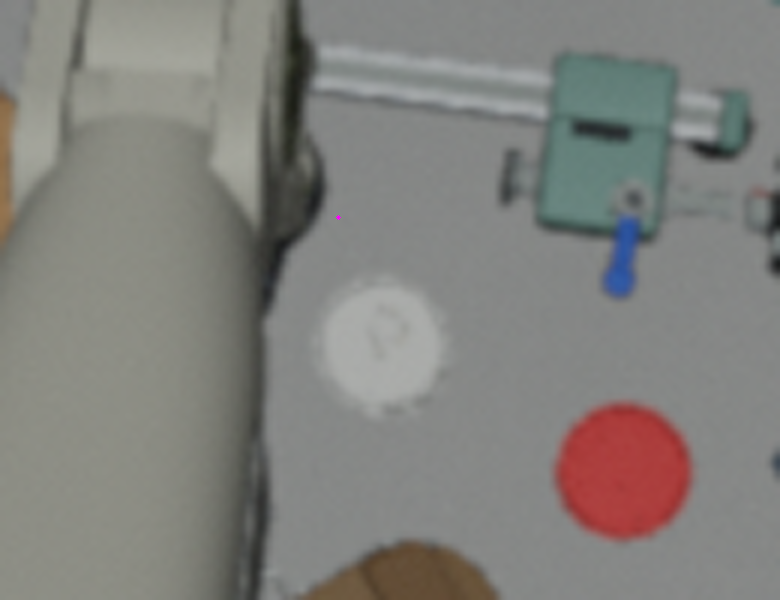

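```bash
python3 - <<'E'
from h import *
for h in (0,.05,.1,.2): print(h,proj("top",[0,0,h]),proj("side",[0,0,h]))
E
python3 - <<'E'
import cv2,numpy as np
t=cv2.imread("pics/top3.png"); s=cv2.imread("pics/side0.png")
a=cv2.resize(t[300:384,180:320],None,fx=5,fy=5);cv2.imwrite("pics/b1.png",a)
a=cv2.resize(s[120:320,380:512],None,fx=3,fy=3);cv2.imwrite("pics/b2.png",a)
E
```

```text
0 [[236.92734335 370.07848468]] [[469.37524542 254.57017839]]
0.05 [[235.95076663 374.15167405]] [[474.11441743 239.7460262 ]]
0.1 [[234.90012018 378.53379983]] [[479.0865234  224.19325553]]
0.2 [[232.54014411 388.3769891 ]] [[489.80178131 190.67587871]]
```

View pics/b1.png

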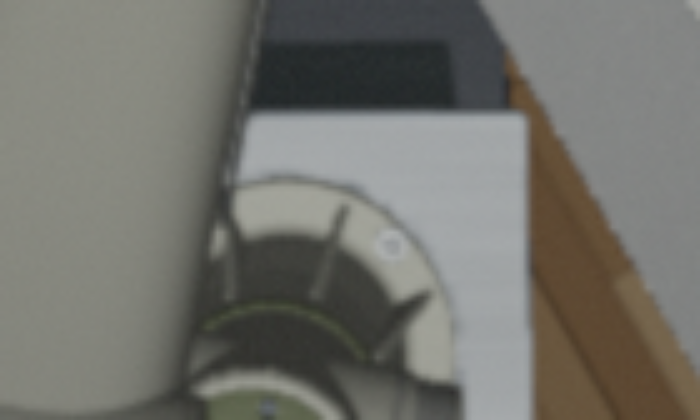

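View pics/b2.png

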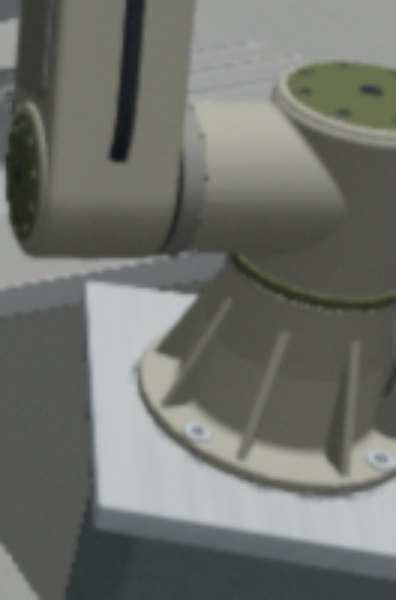

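Run:
```python
from h import *
a=np.linspace(0,2*np.pi,200)
for r in(.105,.11,.115):
  for z in (0,.01,.02):
    q=np.c_[r*np.cos(a),r*np.sin(a),0*a+z]
    s=proj("side",q);t=proj("top",q)
    i=s[:,0].argmin();j=s[:,1].argmax()
    print(r,z,"side left",s[i].round(1),"bottom",s[j].round(1),"top: right",t[t[:,0].argmax()].round(1),"up",t[t[:,1].argmin()].round(1))
```

```text
0.105 0 side left [427.2 246.9] bottom [486.4 283.2] top: right [268.8 370.2] up [236.8 336.8]
0.105 0.01 side left [427.9 244. ] bottom [487.5 280.2] top: right [268.9 371. ] up [236.6 337.3]
0.105 0.02 side left [428.6 241.1] bottom [488.6 277.2] top: right [268.9 371.8] up [236.5 337.9]
0.11 0 side left [425.2 246.5] bottom [487.2 284.7] top: right [270.4 370.2] up [236.8 335.2]
0.11 0.01 side left [425.9 243.7] bottom [488.3 281.7] top: right [270.4 371. ] up [236.6 335.7]
0.11 0.02 side left [426.7 240.8] bottom [489.5 278.6] top: right [270.5 371.8] up [236.5 336.3]
0.115 0 side left [423.3 246.2] bottom [488.1 286.2] top: right [271.9 370.2] up [236.8 333.6]
0.115 0.01 side left [424.  243.3] bottom [489.2 283.2] top: right [271.9 371. ] up [236.6 334.2]
0.115 0.02 side left [424.7 240.4] bottom [490.4 280.1] top: right [272.  371.8] up [236.5 334.7]
```

Call:
drive_tool([
  [[-0.04,0,0,0,0,0,255],[-0.09,0,0.02,0,0,0,255],[-0.13,0,0.06,0,0,0.18,255],[-0.16,0,0.1,0,0,0.36,255],[-0.16,0,0.12,0,0,0.54,255]],
])

```text
clock: 8.1
tcp_pos: [0.5247, -0.0739, 0.1888]
orientation: [0.593, 0.638, 0.305, -0.387]
wrist_force: [0.5, 0.2, -0.3]
finger_gap: -0.0001
```

Run:
```python
from h import *
st(); p,R,s=cur(); print(p,R.as_matrix().round(2))
x=R.as_matrix()[:,0]
for n in("side","top"):
    im=cams.read_camera(n); c=proj(n,p)[0]; print(n,c)
    crop(n,im,c,(130,100),6,n+"9.png",[proj(n,q)[0] for q in(p,p-.019*x,p-.073*x)])
```

```text
t 8.10 vicepos [-35.5 -31.4 188.8] Fv [ 0.5  0.3 -0.3] gap -0.1 j6 1.37
[ 0.52473134 -0.07393704  0.1887826 ] [[ 0.52  0.85 -0.13]
 [-0.07 -0.11 -0.99]
 [-0.85  0.52  0.  ]]
side [281.59111483 157.71389851]
top [256.77729787 204.33920484]
```

View pics/side9.png

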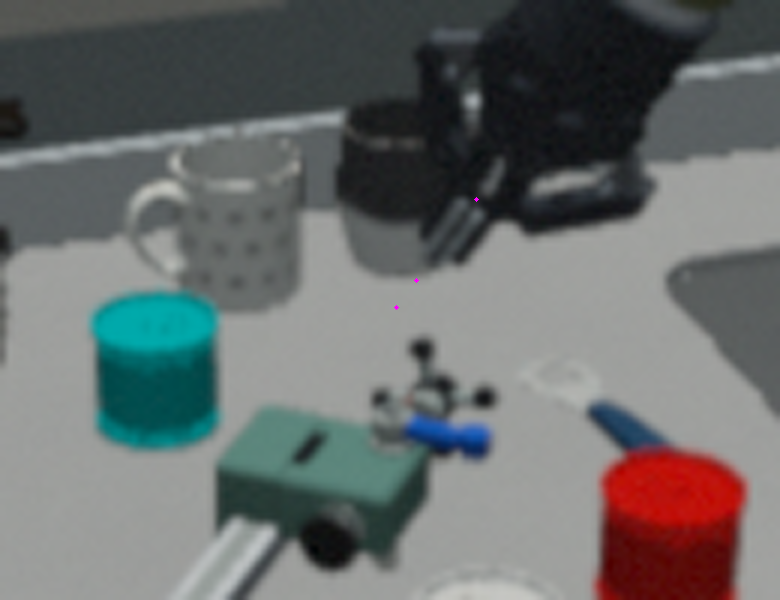

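View pics/top9.png

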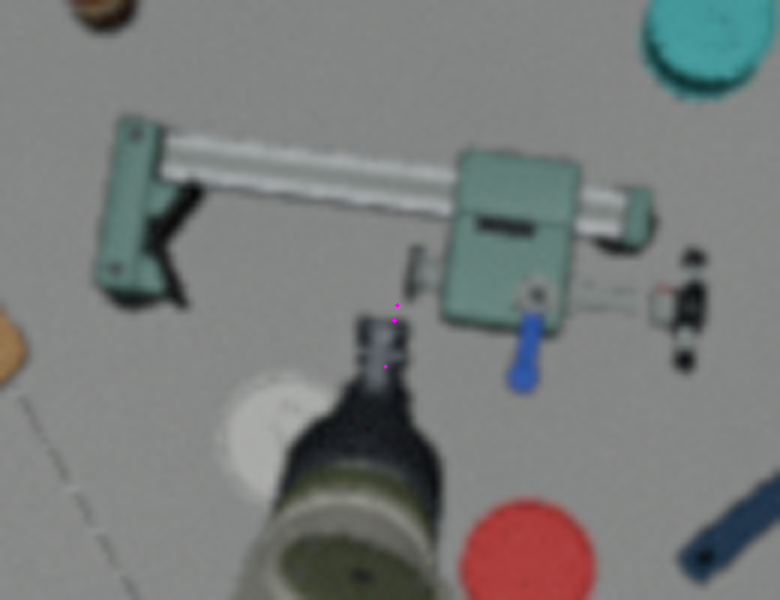

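Run:
```python
from h import *
p,R,s=cur()
a=(216+442/6-.5,107+258/6-.5); b=(191+382/6-.5,154+318/6-.5)
X=tri(a,b); print(X,X-p,proj("side",X)[0]-a,proj("top",X)[0]-b); print("in tool axes",R.inv().apply(X-p))
print(s["joint_pos"])
```

```text
[ 0.50828348 -0.06730627  0.22097461] [-0.00117398  0.00122225  0.04809983] [-2.13155272 -0.33389864] [0.26752014 1.99372448]
in tool axes [-0.04240617  0.02272615 -0.0013055 ]
[-0.36987453 -0.220367   -0.73474214  0.54980849  0.12069332  1.36765555]
```

Run:
```python
from h import *
for i in range(3): cams.read_camera("side"); print(cur()[0].round(4))
p,R,s=cur(); print(p,R.as_matrix().round(2))
x=R.as_matrix()[:,0]
for n in("side","top"):
    im=cams.read_camera(n); c=proj(n,p)[0]; print(n,c)
    crop(n,im,c,(65,50),12,n+"10.png",[proj(n,q)[0] for q in(p,p-.019*x,p-.073*x)])
print(cur()[0])
```

```text
[ 0.5141 -0.0697  0.1774]
[ 0.5188 -0.0708  0.1816]
[ 0.522  -0.0714  0.1845]
[ 0.52202782 -0.07136005  0.18446655] [[ 0.5   0.85 -0.13]
 [-0.06 -0.11 -0.99]
 [-0.86  0.51 -0.  ]]
side [282.31587862 159.57673599]
top [255.96828566 205.40286806]
[ 0.52456172 -0.07144412  0.18621426]
```

View pics/side10.png

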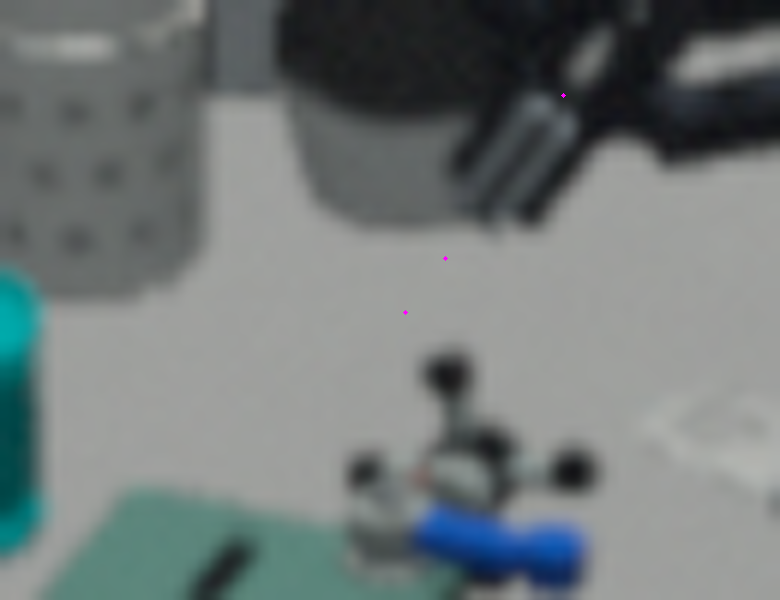

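View pics/top10.png

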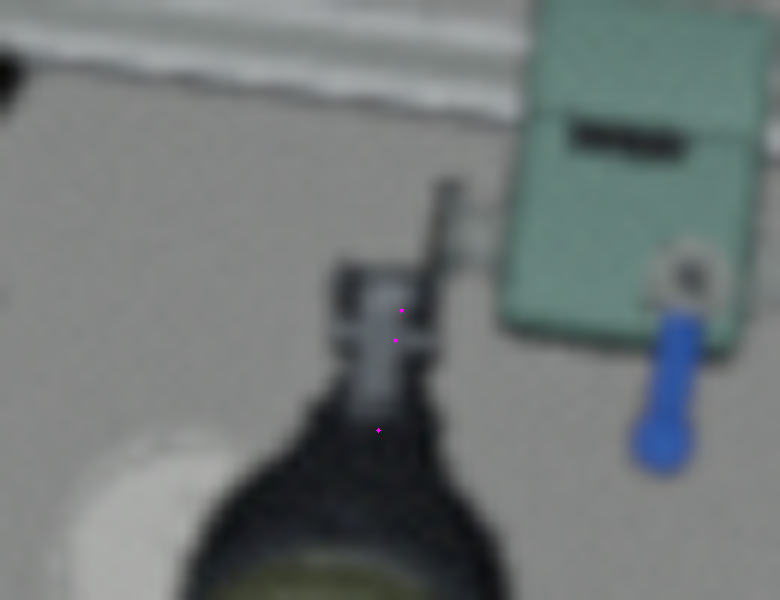

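Run:
```python
from h import *
p=np.array([ 0.522,-0.0714,0.1845])
a=(249+500/12-.5,134+213/12-.5); b=(223+388/12-.5,180+270/12-.5)
X=tri(a,b); print(X,X-p,proj("side",X)[0]-a,proj("top",X)[0]-b); st()
```

```text
[ 0.51421355 -0.0702115   0.215064  ] [-0.00778645  0.0011885   0.030564  ] [-5.05107561 -0.86033428] [0.59525464 4.73974203]
t 8.45 vicepos [-36.  -29.  186.2] Fv [ 0.5 -0.3  0.6] gap 0.0 j6 1.37
```

Run:
```python
from h import *
st(); print([x.round(3) for x in plan([-.104,.023,.12],0)])
```

```text
t 8.45 vicepos [-36.  -29.  186.2] Fv [ 0.5 -0.3  0.6] gap 0.0 j6 1.37
[array([ 0.023, -0.092, -0.052]), array([ 0.008, -0.004, -0.536])]
```

Call:
drive_tool([
  [[0.0,-0.03,-0.015,0,0,-0.18,255],[0.01,-0.06,-0.035,0,0,-0.36,100],[0.02,-0.092,-0.052,0.008,-0.004,-0.536,0],[0.023,-0.092,-0.052,0.008,-0.004,-0.536,0],[0.023,-0.092,-0.052,0.008,-0.004,-0.536,0]],
])

```text
clock: 9.07
tcp_pos: [0.4665, -0.0113, 0.1198]
orientation: [0.465, 0.534, 0.464, -0.533]
wrist_force: [0.1, 0.2, 1.3]
finger_gap: 0.0727
```

Run:
```python
from h import *
st(); print([x.round(3) for x in plan([-.104,.023,.035],0)])
```

```text
t 9.07 vicepos [-101.8   22.6  119.8] Fv [0.  0.2 1.3] gap 72.7 j6 1.51
[array([ 0.085, -0.002, -0.   ]), array([ 0.001,  0.   , -0.003])]
```

Call:
drive_tool([
  [[0.03,-0.002,0,0,0,-0.003,0],[0.06,-0.002,0,0,0,-0.003,0],[0.085,-0.002,0,0,0,-0.003,0],[0.092,-0.002,0,0,0,-0.003,0],[0.098,-0.002,0,0,0,-0.003,0]],
])

```text
clock: 9.7
tcp_pos: [0.4659, -0.0116, 0.0233]
orientation: [0.466, 0.534, 0.463, -0.532]
wrist_force: [-0.0, 0.7, -0.2]
finger_gap: 0.0853
```

Run:
```python
from h import *
st(); p,R,s=cur()
im=cams.read_camera("side"); 
crop("side",im,(290,200),(65,50),12,"side11.png",[proj("side",p)[0]])
st()
```

```text
t 9.70 vicepos [-102.4   22.2   23.3] Fv [-0.1  0.7 -0.2] gap 85.3 j6 1.51
t 9.75 vicepos [-102.8   22.3   22.6] Fv [-0.1 -0.5  0.1] gap 85.3 j6 1.51
```

View pics/side11.png

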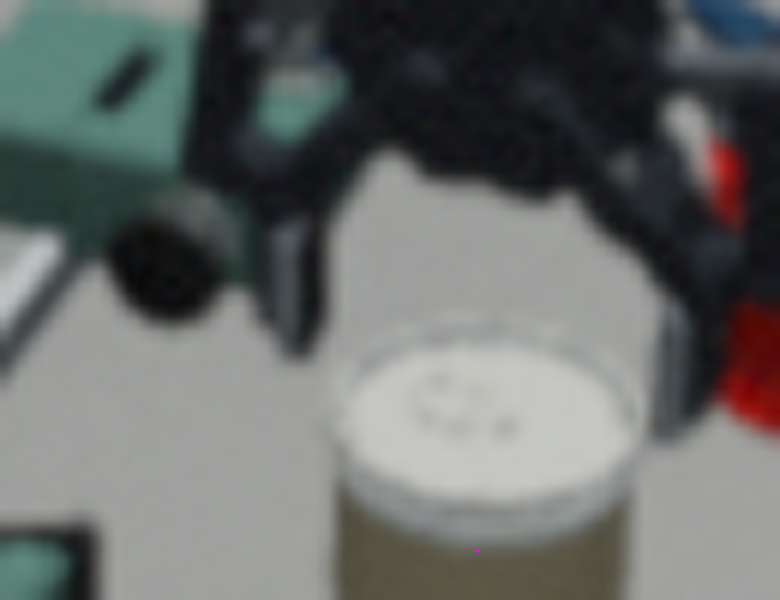

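Call:
drive_tool([
  [[0.01,-0.001,0,0,0,0,0],[0.018,-0.001,0,0,0,0,0],[0.024,-0.001,0,0,0,0,0],[0.03,-0.001,0,0,0,0,0],[0.034,-0.001,0,0,0,0,0]],
])

```text
clock: 10.38
tcp_pos: [0.4644, -0.0113, -0.012]
orientation: [0.465, 0.534, 0.464, -0.533]
wrist_force: [-1.0, -0.0, 0.8]
finger_gap: 0.0854
```

Run:
```python
from h import *
st(); p,R,s=cur()
im=cams.read_camera("side"); 
crop("side",im,(290,200),(65,50),12,"side12.png",[proj("side",p)[0]])
st()
```

```text
t 10.38 vicepos [-103.9   22.3  -12. ] Fv [-1.  -0.2  0.8] gap 85.4 j6 1.51
t 10.43 vicepos [-104.1   22.3  -12.3] Fv [-0.5  0.2  1.1] gap 85.5 j6 1.51
```

View pics/side12.png

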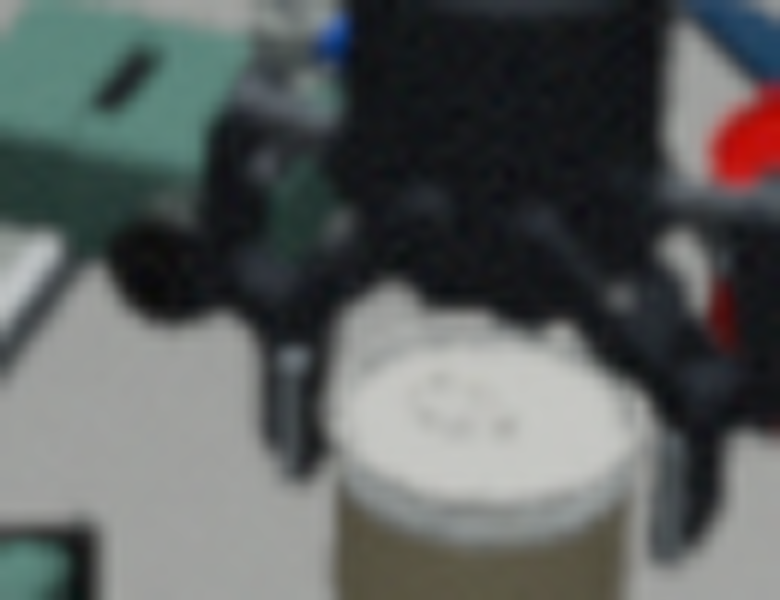

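Call:
drive_tool([
  [[0,0,0,0,0,0,60],[0,0,0,0,0,0,80],[0,0,0,0,0,0,80],[0,0,0,0,0,0,80],[0,0,0,0,0,0,80]],
], squeeze=20)

```text
clock: 11.05
tcp_pos: [0.4643, -0.0113, -0.012]
orientation: [0.465, 0.534, 0.464, -0.533]
wrist_force: [-1.8, 0.3, 5.1]
finger_gap: 0.0736
```

Run:
```python
from h import *
st(); p,R,s=cur()
im=cams.read_camera("side"); 
crop("side",im,(290,200),(65,50),12,"side13.png",[proj("side",p)[0]])
st()
```

```text
t 11.05 vicepos [-104.    22.3  -12. ] Fv [-1.8  0.1  5.1] gap 73.6 j6 1.51
t 11.10 vicepos [-104.    22.3  -12.1] Fv [-1.2  0.1  5.1] gap 73.8 j6 1.51
```

View pics/side13.png

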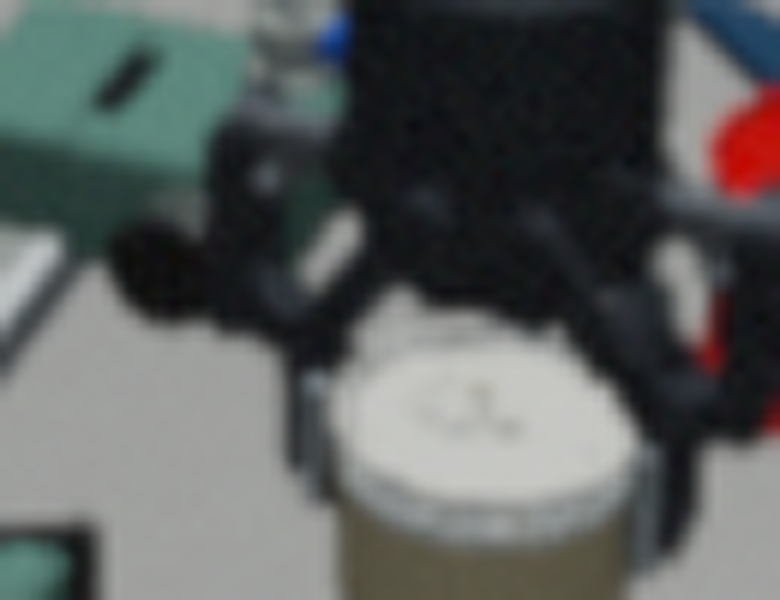

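Call:
drive_tool([
  [[0,0,0,0,0,0,15],[-0.008,0,0,0,0,0,15],[-0.015,0,0,0,0,0,30],[-0.015,0,0,0,0,0,80],[-0.015,0,0,0,0,0,80]],
], squeeze=20)

```text
clock: 11.72
tcp_pos: [0.4647, -0.0113, 0.0043]
orientation: [0.465, 0.534, 0.463, -0.533]
wrist_force: [-2.6, 1.2, 10.4]
finger_gap: 0.0737
```

Run:
```python
from h import *
st(); p,R,s=cur()
im=cams.read_camera("side"); 
crop("side",im,(290,200),(65,50),12,"side14.png",[proj("side",p)[0]])
cams.read_camera("side");st()
```

```text
t 11.72 vicepos [-103.6   22.3    4.3] Fv [-2.7  0.9 10.4] gap 73.7 j6 1.51
t 11.82 vicepos [-103.6   22.3    4.3] Fv [-2.4  0.  12.6] gap 73.1 j6 1.51
```

View pics/side14.png

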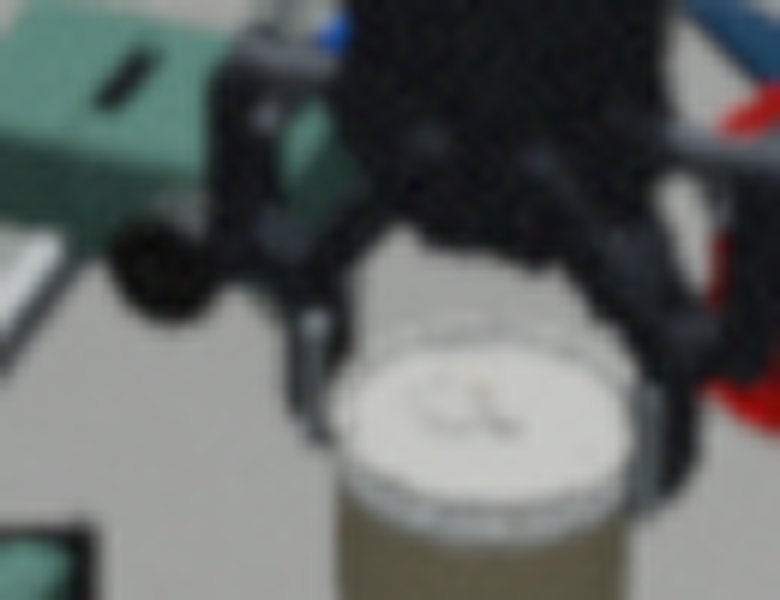

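Call:
drive_tool([
  [[-0.002,0.01,-0.002,0,0,0,80],[-0.002,0.027,-0.009,0,0,0,80],[-0.002,0.044,-0.016,0,0,0,80],[-0.002,0.06,-0.022,0,0,0,80],[-0.002,0.075,-0.028,0,0,0,80]],
])

```text
clock: 12.45
tcp_pos: [0.5439, 0.0063, 0.0063]
orientation: [0.465, 0.534, 0.463, -0.533]
wrist_force: [-0.4, 0.5, -2.6]
finger_gap: 0.0734
```

Run:
```python
from h import *
st(); p,R,s=cur()
im=cams.read_camera("side"); 
crop("side",im,(270,200),(130,100),6,"side15.png",[])
cams.read_camera("side");st()
```

```text
t 12.45 vicepos [-27.6  50.7   6.3] Fv [-0.4  0.5 -2.6] gap 73.4 j6 1.57
t 12.55 vicepos [-26.4  50.8   6.5] Fv [ 0.6 -0.6 -1.7] gap 73.3 j6 1.57
```

View pics/side15.png

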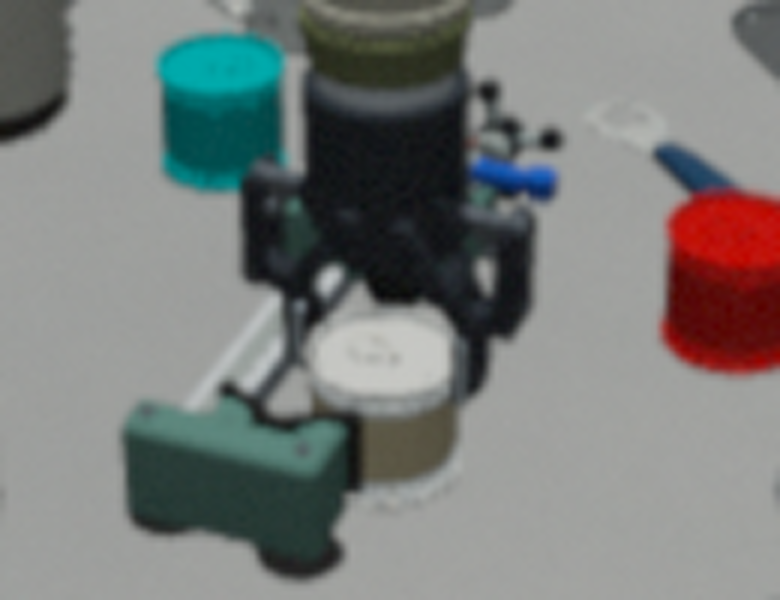

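Call:
drive_tool([
  [[0,0.006,-0.002,0,0,0,80],[0,0.013,-0.005,0,0,0,80],[0,0.019,-0.008,0,0,0,80],[0.002,0.025,-0.01,0,0,0,80],[0.003,0.025,-0.01,0,0,0,80]],
])

```text
clock: 13.18
tcp_pos: [0.5724, 0.0129, 0.0045]
orientation: [0.466, 0.535, 0.463, -0.531]
wrist_force: [-1.4, -0.1, 9.5]
finger_gap: 0.0732
```

Run:
```python
from h import *
st(); p,R,s=cur()
im=cams.read_camera("side"); 
crop("side",im,(265,200),(65,50),12,"side16.png",[])
cams.read_camera("side");st()
```

```text
t 13.18 vicepos [-0.3 61.2  4.5] Fv [-1.4 -0.2  9.5] gap 73.2 j6 1.59
t 13.28 vicepos [-0.3 61.2  4.5] Fv [0.2 1.1 4.5] gap 73.7 j6 1.59
```

View pics/side16.png

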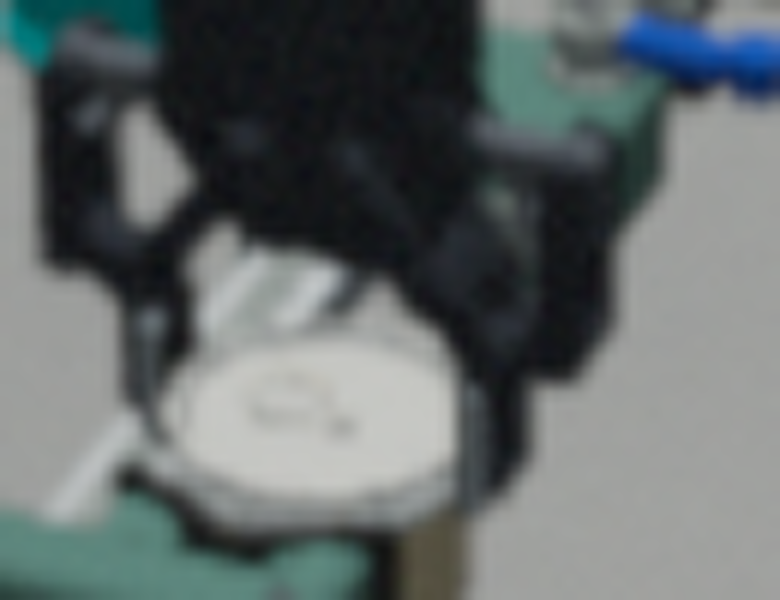

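Call:
drive_tool([
  [[0,0,0,0,0,0,30],[0,0,0,0,0,0,10],[-0.02,0,0,0,0,0,10],[-0.06,0,0,0,0,0,0],[-0.12,0,0.0,0,0,0,0]],
])

```text
clock: 13.9
tcp_pos: [0.5697, 0.0131, 0.1238]
orientation: [0.465, 0.534, 0.464, -0.533]
wrist_force: [0.8, -1.4, 0.6]
finger_gap: 0.0852
```

Run:
```python
from h import *
print(w2v(at_z("side",(258.25,209.1),.066)))
st()
im=cams.read_camera("side"); 
crop("side",im,(265,200),(65,50),12,"side17.png",[proj("side",v2w([0,.071,.066]))[0]])
print([x.round(3) for x in plan([.018,-.155,.15],0)])
```

```text
[-0.00214167  0.0659145   0.066     ]
t 13.90 vicepos [ -3.   61.  123.8] Fv [ 0.9 -1.2  0.6] gap 85.2 j6 1.59
[array([-0.016,  0.016,  0.216]), array([ 0.002, -0.   , -0.017])]
```

View pics/side17.png

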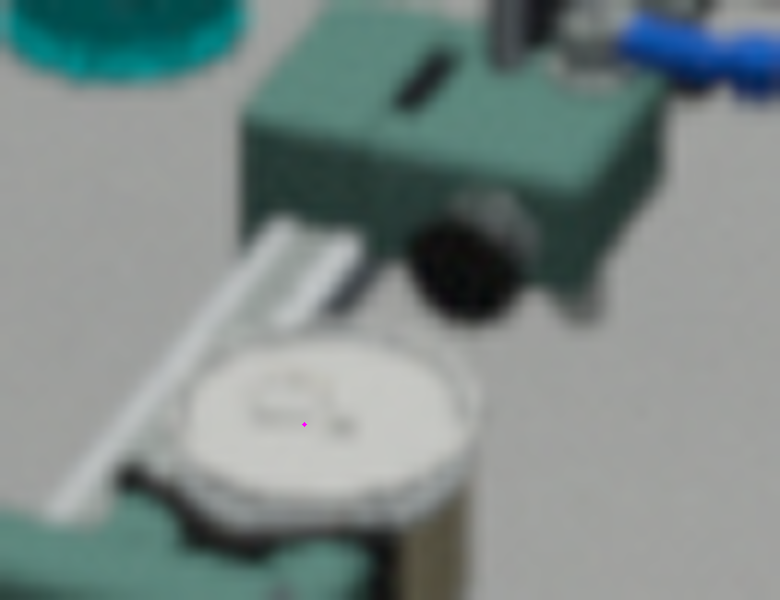

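Call:
drive_tool([
  [[0,0.005,0.04,0,0,-0.01,100],[0,0.011,0.085,0,0,-0.017,255],[0,0.016,0.13,0,0,-0.017,255],[0,0.022,0.175,0,0,-0.017,255],[0,0.027,0.213,0.002,0,-0.017,255]],
])

```text
clock: 14.58
tcp_pos: [0.5722, -0.2039, 0.1338]
orientation: [-0.464, -0.534, -0.464, 0.534]
wrist_force: [0.1, -0.1, 0.3]
finger_gap: -0.0003
```

Run:
```python
from h import *
for i in range(4): cams.read_camera("side")
st(); p,R,s=cur(); print(R.as_matrix().round(3)[:,0])
im=cams.read_camera("side"); c=(290,170)
crop("side",im,c,(130,100),6,"side18.png",[proj("side",p+[0,0,.034])[0]])
im=cams.read_camera("top"); 
crop("top",im,(290,200),(130,100),6,"top18.png",[proj("top",p+[0,0,.034])[0]])
print([x.round(3) for x in plan([.024,-.150,.012],0)])
```

```text
t 14.78 vicepos [  29.2 -152.4  133.6] Fv [-0.1 -0.6  0.4] gap 0.1 j6 1.24
[-0.001  0.001 -1.   ]
[array([ 0.122, -0.005, -0.001]), array([ 0.   , -0.001,  0.001])]
```

View pics/side18.png

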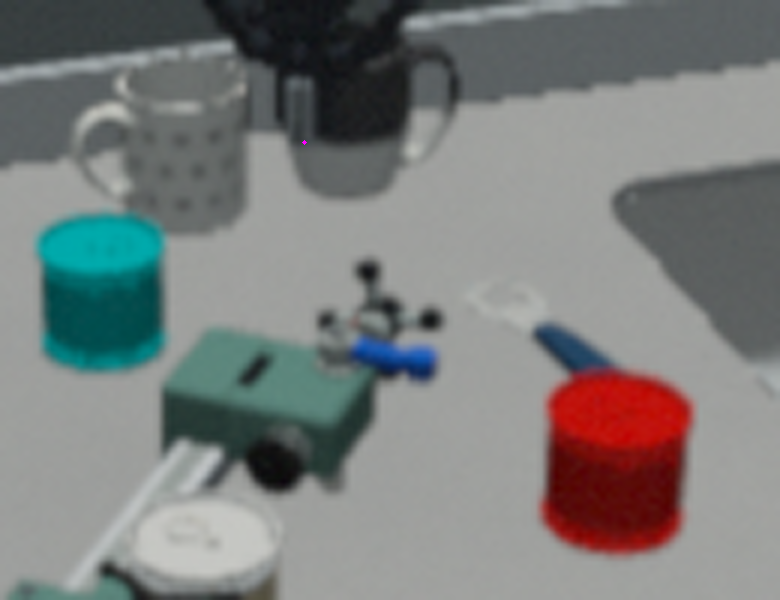

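View pics/top18.png

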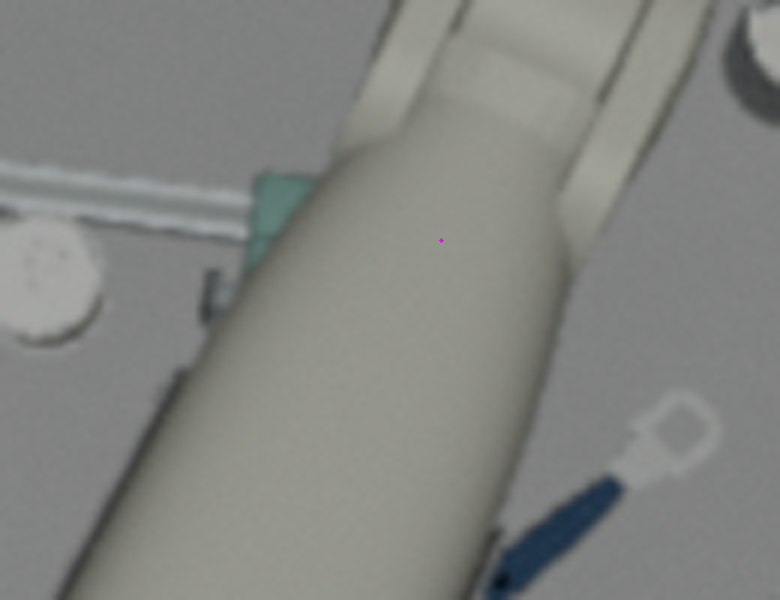

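Call:
drive_tool([
  [[0.03,-0.005,0,0,0,0,255],[0.06,-0.005,0,0,0,0,255],[0.085,-0.005,-0.001,0,0,0,255],[0.105,-0.005,-0.001,0,0,0,255],[0.12,-0.005,-0.001,0,0,0,255]],
])

```text
clock: 15.5
tcp_pos: [0.5671, -0.1979, 0.013]
orientation: [-0.464, -0.533, -0.466, 0.533]
wrist_force: [0.6, -0.5, 0.2]
finger_gap: -0.0003
```

Run:
```python
from h import *
print("tin top",w2v(at_z("top",(231.5,196.2),.066)))
cams.read_camera("side")
st(); p,R,s=cur()
im=cams.read_camera("side"); c=(280,180)
crop("side",im,c,(65,50),12,"side19.png",[proj("side",p+[0,0,.034])[0]])
st()
```

```text
tin top [-0.0036525   0.06034591  0.066     ]
t 15.55 vicepos [  22.5 -148.3   11.2] Fv [-0.2  1.4 -0.9] gap 0.0 j6 1.24
t 15.60 vicepos [  22.6 -148.5   12.2] Fv [-0.5 -0.1  0.2] gap 0.2 j6 1.24
```

View pics/side19.png

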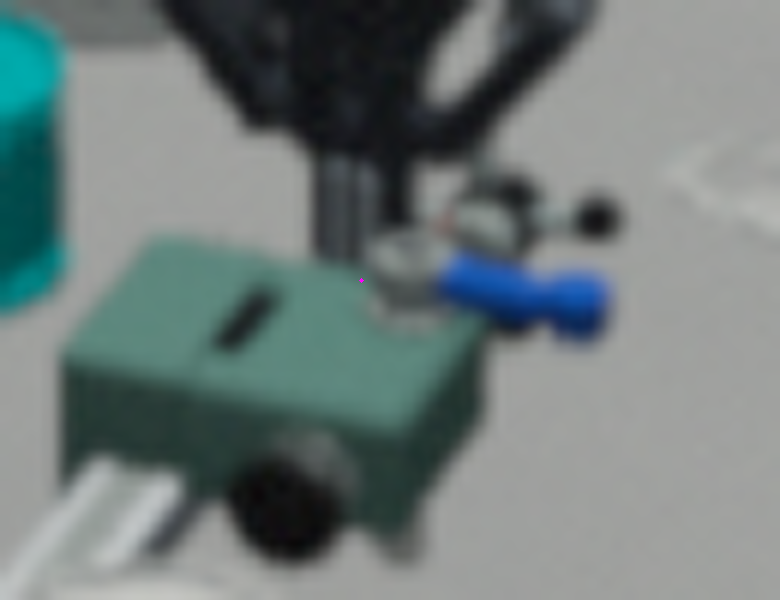

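Call:
drive_tool([
  [[0,0,-0.012,0,0,0,255],[0,0,-0.024,0,0,0,255],[0,0,-0.038,0,0,0,255],[0,0,-0.052,0,0,0,255],[0,0,-0.062,0,0,0,255]],
])

```text
clock: 16.23
tcp_pos: [0.5756, -0.1357, 0.013]
orientation: [-0.464, -0.533, -0.466, 0.533]
wrist_force: [1.5, -3.0, 1.0]
finger_gap: 0.0003
```

Run:
```python
from h import *
st(); 
im=cams.read_camera("side"); c=(280,190)
crop("side",im,c,(110,80),7,"side20.png",[])
st()
```

```text
t 16.23 vicepos [ 23.4 -85.6  13. ] Fv [ 1.9 -2.7  1. ] gap 0.3 j6 1.34
t 16.27 vicepos [ 22.9 -84.2  12.8] Fv [-0.2  0.2 -0. ] gap -0.1 j6 1.34
```

View pics/side20.png

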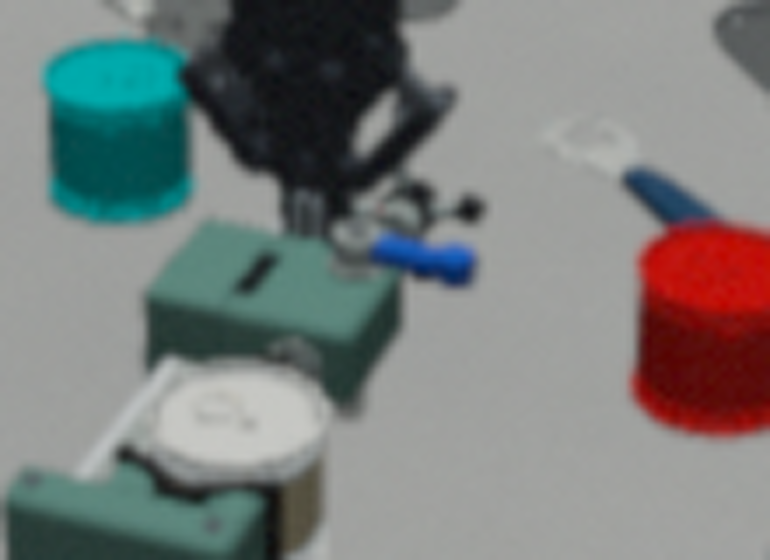

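Call:
drive_tool([
  [[0,0,-0.003,0,0,0,255],[0,0,-0.006,0,0,0,255],[0,0,-0.009,0,0,0,255],[0,0,-0.012,0,0,0,255],[0,0,-0.015,0,0,0,255]],
])

```text
clock: 16.9
tcp_pos: [0.577, -0.121, 0.0128]
orientation: [-0.464, -0.532, -0.466, 0.534]
wrist_force: [-2.2, -12.9, -1.3]
finger_gap: -0.0001
```

Run:
```python
from h import *
st(); 
im=cams.read_camera("side"); c=(260,200)
crop("side",im,c,(65,50),12,"side21.png",[proj("side",v2w([0,.071,.066]))[0]])
st()
```

```text
t 16.90 vicepos [ 22.8 -70.8  12.8] Fv [ -0.4 -13.   -1.3] gap -0.1 j6 1.37
t 16.95 vicepos [ 22.8 -70.8  12.8] Fv [ 0.1 -8.3 -1.3] gap -0.0 j6 1.37
```

View pics/side21.png

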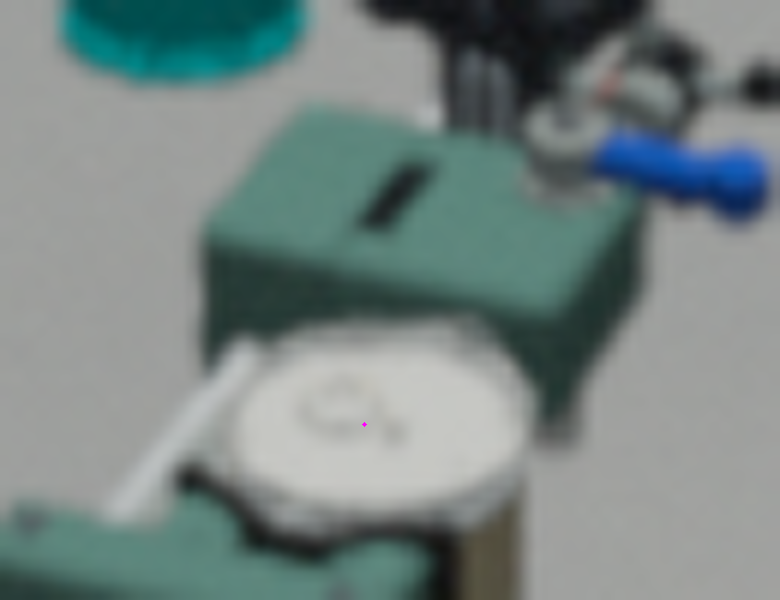

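Run:
```python
from h import *
im=cams.read_camera("top"); 
crop("top",im,(245,200),(65,50),12,"top21.png",[proj("top",v2w([0,.071,.066]))[0]])
st()
```

```text
t 17.00 vicepos [ 22.8 -70.8  12.8] Fv [-0.2 -9.1 -1.1] gap 0.1 j6 1.36
```

View pics/top21.png

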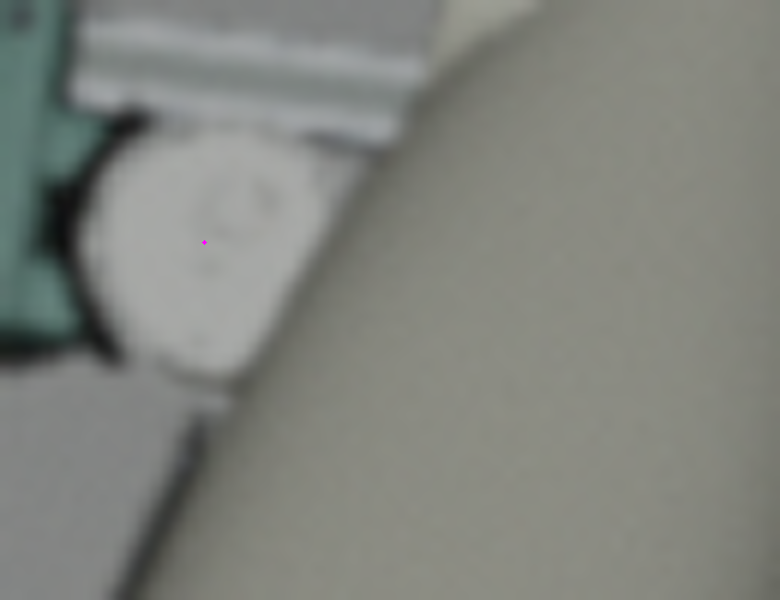

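Call:
drive_tool([
  [[0,0,-0.0015,0,0,0,255],[0,0,-0.002,0,0,0,255],[0,0,-0.002,0,0,0,255],[0,0,0.002,0,0,0,255],[0,0,0.01,0,0,0,255]],
])

```text
clock: 17.62
tcp_pos: [0.5754, -0.13, 0.0127]
orientation: [-0.464, -0.532, -0.466, 0.533]
wrist_force: [-0.1, 1.0, -1.3]
finger_gap: 0.0001
```

Run:
```python
from h import *
st(); 
im=cams.read_camera("side"); c=(260,200)
crop("side",im,c,(65,50),12,"side22.png",[proj("side",v2w([0,.071,.066]))[0]])
st()
```

```text
t 17.62 vicepos [ 22.4 -80.   12.7] Fv [-0.2  1.  -1.3] gap 0.1 j6 1.35
t 17.68 vicepos [ 22.7 -81.2  12.7] Fv [ 1.1 -0.5  0.6] gap 0.4 j6 1.35
```

View pics/side22.png

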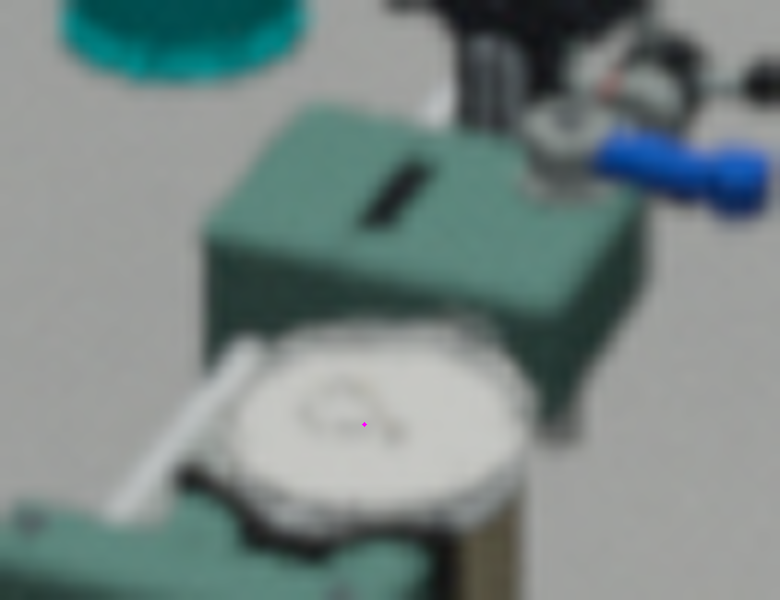

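Call:
drive_tool([
  [[-0.025,0,0,0,0,0,255],[-0.047,0,0,0,0,0,255],[-0.047,0,-0.025,0,0,0,255],[-0.044,0,-0.05,0,0,0,255],[-0.031,0,-0.05,0,0,0,255]],
])

```text
clock: 18.3
tcp_pos: [0.5831, -0.0803, 0.0442]
orientation: [-0.465, -0.532, -0.466, 0.532]
wrist_force: [-0.1, -0.2, -0.3]
finger_gap: 0.0001
```

Call:
drive_tool([
  [[0.002,0,0,0,0,0,255],[0.004,0,0,0,0,0,255],[0.006,0,0,0,0,0,255],[0.008,0,0,0,0,0,255],[0.01,0,0,0,0,0,255]],
])

```text
clock: 18.92
tcp_pos: [0.5832, -0.0805, 0.0342]
orientation: [-0.465, -0.532, -0.466, 0.533]
wrist_force: [0.5, 0.6, -0.1]
finger_gap: -0.0003
```

Run:
```python
from h import *
st(); cams.read_camera("side"); st()
```

```text
t 18.93 vicepos [ 23.3 -29.8  34.2] Fv [ 0.4  0.7 -0.1] gap -0.3 j6 1.43
t 18.98 vicepos [ 23.1 -29.7  33.9] Fv [0.2 0.1 0.4] gap 0.1 j6 1.43
```

Call:
drive_tool([
  [[0.002,0,0,0,0,0,255],[0.004,0,0,0,0,0,255],[0.006,0,0,0,0,0,255],[0.008,0,0,0,0,0,255],[0.009,0,0,0,0,0,255]],
])

```text
clock: 19.6
tcp_pos: [0.5836, -0.0806, 0.0324]
orientation: [0.466, 0.533, 0.465, -0.532]
wrist_force: [-18.4, 4.6, 52.0]
finger_gap: -0.0001
```

Run:
```python
from h import *
st(); im=cams.read_camera("side"); st()
crop("side",im,(280,190),(65,50),12,"side23.png",[proj("side",cur()[0]+[0,0,.034])[0]])
```

```text
t 19.60 vicepos [ 23.7 -29.9  32.4] Fv [-18.8   2.   52. ] gap -0.1 j6 1.43
t 19.65 vicepos [ 23.7 -29.9  32.5] Fv [-16.8   0.8  46.3] gap 0.0 j6 1.43
```

View pics/side23.png

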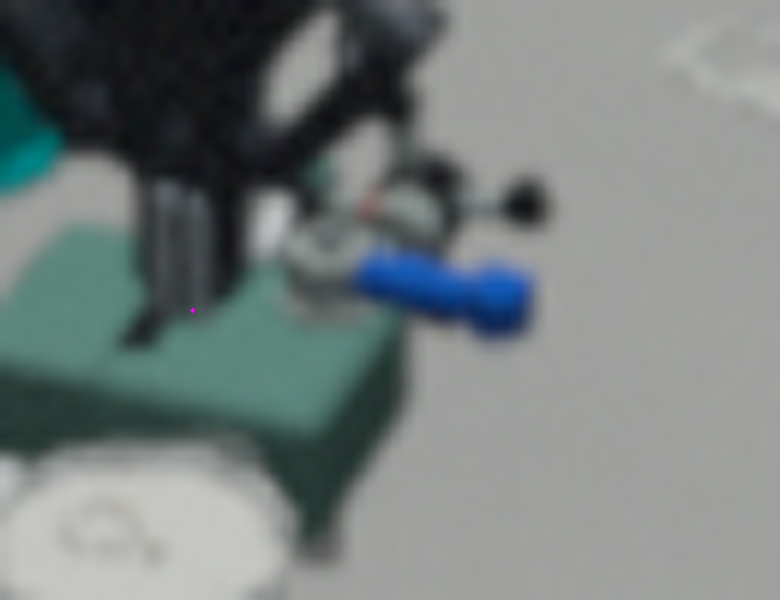

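Call:
drive_tool([
  [[-0.02,0,0,0,0,0,255],[-0.043,0,0.01,0,0,0,255],[-0.043,-0.035,0.038,0,0,0,255],[-0.043,-0.074,0.04,0,0,0,255],[-0.03,-0.074,0.04,0,0,0,255]],
])

```text
clock: 20.27
tcp_pos: [0.5029, -0.1103, 0.0628]
orientation: [0.466, 0.533, 0.464, -0.532]
wrist_force: [0.3, -0.2, -0.2]
finger_gap: 0.0002
```

Run:
```python
from h import *
st(); im=cams.read_camera("side"); st()
cams.read_camera("side");im=cams.read_camera("side")
p=cur()[0]+[0,0,.034]
crop("side",im,(290,190),(65,50),12,"side24.png",[proj("side",p)[0]])
im=cams.read_camera("top");crop("top",im,(260,200),(130,100),6,"top24.png",[proj("top",p)[0]])
st()
```

```text
t 20.27 vicepos [-52.1 -70.4  62.8] Fv [ 0.3 -0.1 -0.2] gap 0.2 j6 1.33
t 20.32 vicepos [-51.5 -70.2  60.9] Fv [ 0.1 -0.  -1.3] gap 0.1 j6 1.33
t 20.48 vicepos [-49.3 -70.2  62.2] Fv [0.1 0.1 0.7] gap 0.2 j6 1.33
```

View pics/side24.png

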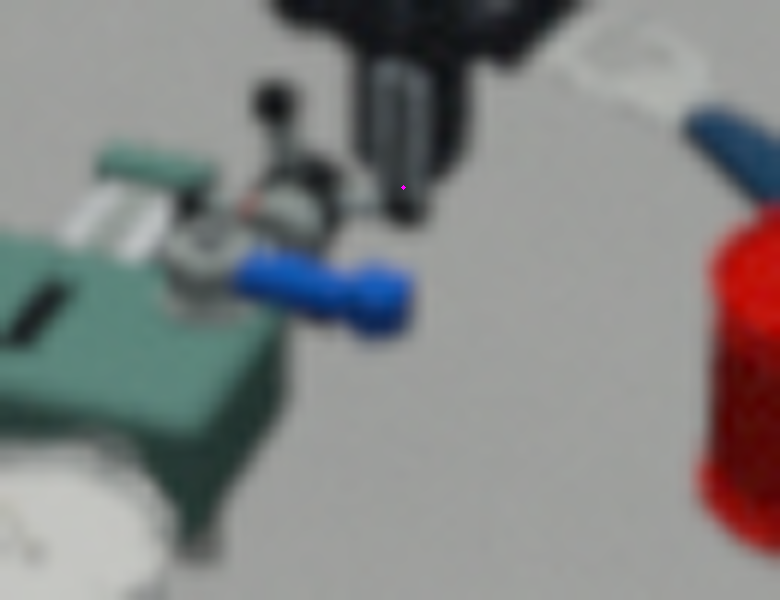

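View pics/top24.png

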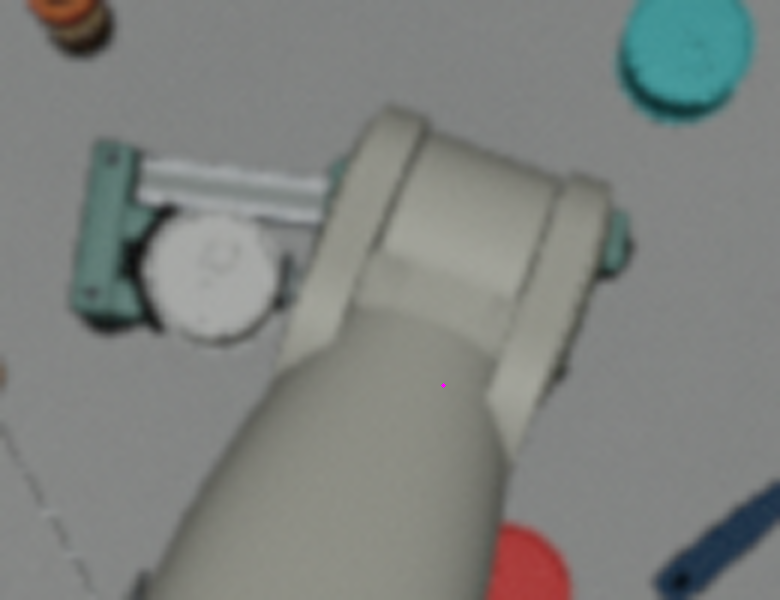

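Run:
```python
from h import *
for z in(.078,.086): print(w2v(at_z("side",(288.3,189.1),z))*1e3,w2v(at_z("side",(274.2,184.5),z))*1e3)
# bias of side cam: initial lever
S=lambda u,v:(200+u/6-.5,155+v/6-.5)
print("init tip side",w2v(at_z("side",S(572,153),.08))*1e3)
st()
```

```text
[-52.42089381 -47.3683898   78.        ] [ -3.76931398 -56.73956531  78.        ]
[-56.45974919 -35.30738672  86.        ] [ -8.38167841 -44.56809401  86.        ]
init tip side [ -54.80511069 -101.38719928   80.        ]
t 20.48 vicepos [-49.3 -70.2  62.2] Fv [0.1 0.1 0.7] gap 0.2 j6 1.33
```

Call:
drive_tool([
  [[0.01,-0.007,0,0,0,0,255],[0.022,-0.007,0,0,0,0,255],[0.022,-0.007,0,0,0,0,255],[0.022,-0.007,-0.004,0,0,0,255],[0.022,-0.007,-0.008,0,0,0,255]],
])

```text
clock: 21.1
tcp_pos: [0.5003, -0.1015, 0.0404]
orientation: [0.467, 0.533, 0.464, -0.532]
wrist_force: [0.4, -0.2, -0.1]
finger_gap: -0.0002
```

Run:
```python
from h import *
st(); im=cams.read_camera("side"); st()
p=cur()[0]+[0,0,.034]
crop("side",im,(290,190),(65,50),12,"side25.png",[proj("side",p)[0]])
```

```text
t 21.10 vicepos [-55.9 -62.   40.4] Fv [ 0.4 -0.2 -0.1] gap -0.2 j6 1.35
t 21.15 vicepos [-56.  -61.6  40.4] Fv [0.5 0.5 0.3] gap 0.1 j6 1.35
```

View pics/side25.png

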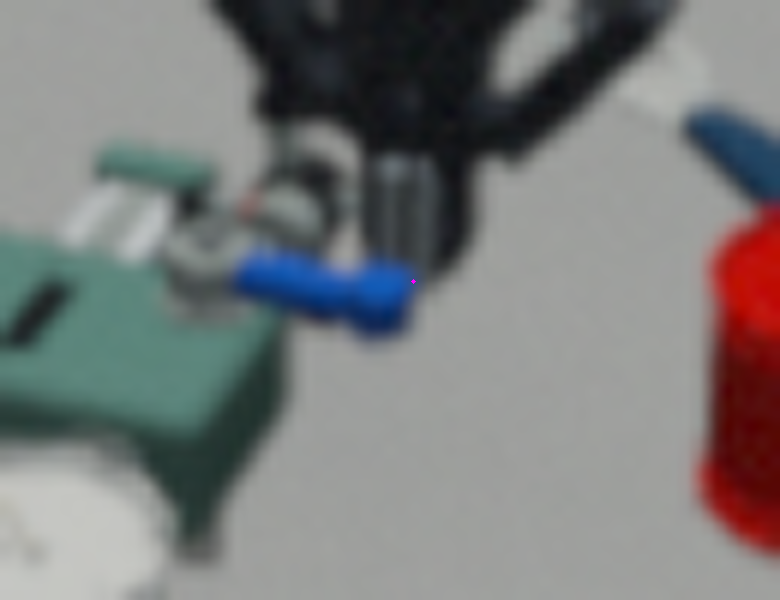

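Call:
drive_tool([
  [[0,0.003,-0.008,0,0,0,255],[0,0.003,-0.015,0,0,0,255],[0,0.003,-0.022,0,0,0,255],[0,0.006,-0.029,0,0,0,255],[0,0.01,-0.035,0,0,0,255]],
])

```text
clock: 21.78
tcp_pos: [0.5159, -0.0683, 0.041]
orientation: [0.468, 0.533, 0.464, -0.532]
wrist_force: [-1.6, -5.7, 1.1]
finger_gap: -0.0003
```

Run:
```python
from h import *
st(); im=cams.read_camera("side"); st()
p=cur()[0]+[0,0,.034]
crop("side",im,(280,195),(65,50),12,"side26.png",[proj("side",p)[0]])
```

```text
t 21.77 vicepos [-45. -27.  41.] Fv [-0.8 -5.9  1.1] gap -0.3 j6 1.42
t 21.82 vicepos [-44.7 -26.4  41. ] Fv [-0.2 -3.6  0.3] gap -0.0 j6 1.42
```

View pics/side26.png

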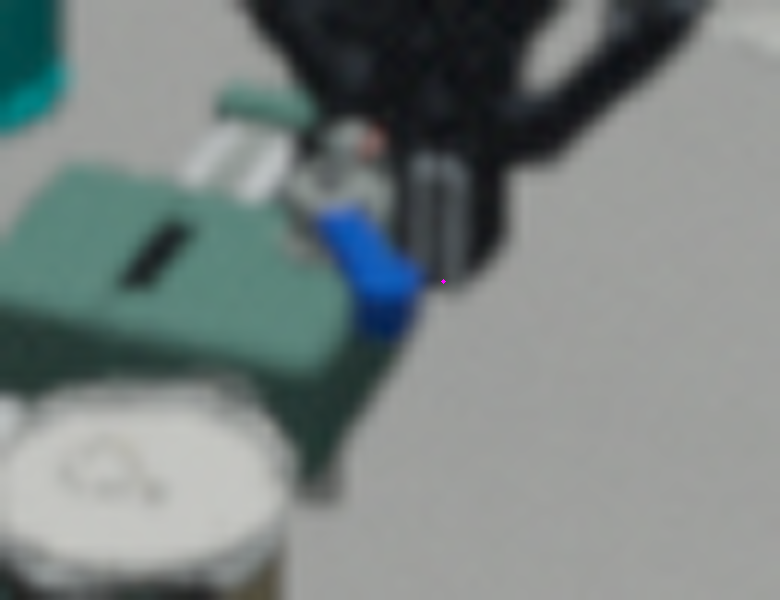

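Call:
drive_tool([
  [[0,0.005,-0.004,0,0,0,255],[0,0.01,-0.007,0,0,0,255],[0,0.014,-0.009,0,0,0,255],[0,0.018,-0.01,0,0,0,255],[0,0.021,-0.01,0,0,0,255]],
])

```text
clock: 22.45
tcp_pos: [0.5363, -0.0591, 0.0406]
orientation: [0.466, 0.532, 0.466, -0.532]
wrist_force: [-6.4, 0.2, 3.1]
finger_gap: 0.0001
```

Run:
```python
from h import *
st(); im=cams.read_camera("side"); st()
p=cur()[0]+[0,0,.034]
crop("side",im,(270,195),(65,50),12,"side27.png",[proj("side",p)[0]])
```

```text
t 22.45 vicepos [-26.1 -15.1  40.6] Fv [-6.3 -0.7  3.1] gap 0.1 j6 1.44
t 22.50 vicepos [-25.9 -15.   40.5] Fv [-5.2 -0.2  2. ] gap 0.0 j6 1.44
```

View pics/side27.png

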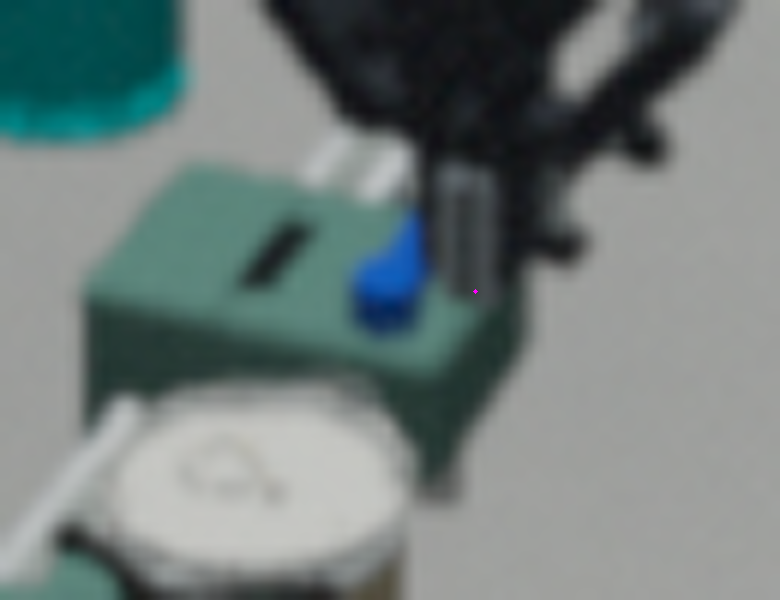

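Call:
drive_tool([
  [[0,0.002,-0.001,0,0,0,255],[0,0.004,-0.002,0,0,0,255],[0,0.006,-0.003,0,0,0,255],[0,0.008,-0.003,0,0,0,255],[0,0.009,-0.003,0,0,0,255]],
])

```text
clock: 23.12
tcp_pos: [0.5377, -0.0574, 0.0399]
orientation: [-0.463, -0.529, -0.468, 0.536]
wrist_force: [-22.3, -6.6, 16.8]
finger_gap: 0.0003
```

Run:
```python
from h import *
st(); im=cams.read_camera("side"); st()
p=cur()[0]+[0,0,.034]
crop("side",im,(270,195),(65,50),12,"side28.png",[proj("side",p)[0]])
```

```text
t 23.12 vicepos [-24.9 -13.2  39.9] Fv [-21.2  -9.6  16.8] gap 0.3 j6 1.45
t 23.18 vicepos [-25.  -13.2  39.9] Fv [-21.5  -9.7  15.8] gap -0.1 j6 1.45
```

View pics/side28.png

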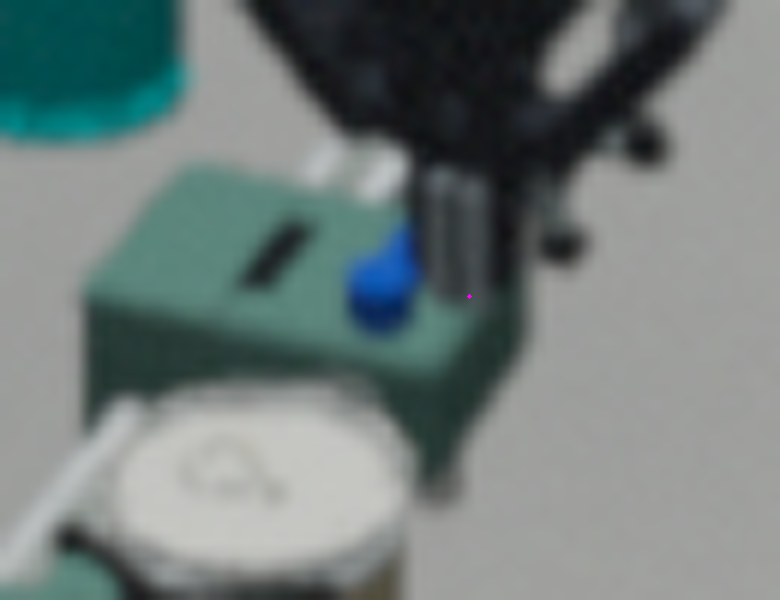

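Call:
drive_tool([
  [[0,-0.008,0,0,0,0,255],[-0.01,-0.02,0,0,0,0,255],[-0.03,-0.04,0,0,0,0,255],[-0.05,-0.05,0.01,0,0,0,255],[-0.06,-0.06,0.03,0,0,0,255]],
])

```text
clock: 23.8
tcp_pos: [0.4759, -0.0784, 0.1028]
orientation: [-0.464, -0.529, -0.468, 0.534]
wrist_force: [1.0, -0.4, -0.2]
finger_gap: -0.0002
```

Run:
```python
from h import *
cams.read_camera("side");im=cams.read_camera("side"); st()
p=cur()[0]+[0,0,.034]
P0=v2w
crop("side",im,(270,190),(65,50),12,"side29.png",[])
im=cams.read_camera("top");crop("top",im,(260,200),(65,50),12,"top29.png",[])
```

```text
t 23.90 vicepos [-83.2 -43.9 102.9] Fv [ 0.8  0.5 -0.9] gap -0.2 j6 1.38
```

View pics/side29.png

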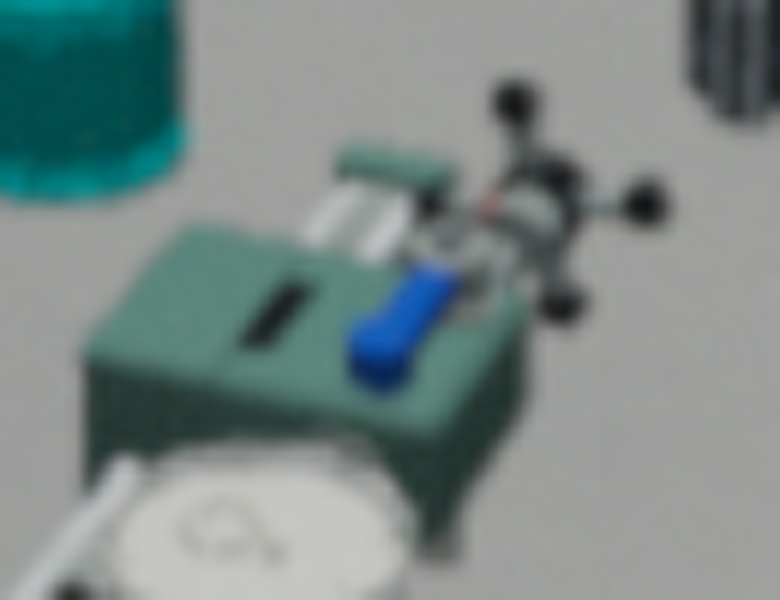

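View pics/top29.png

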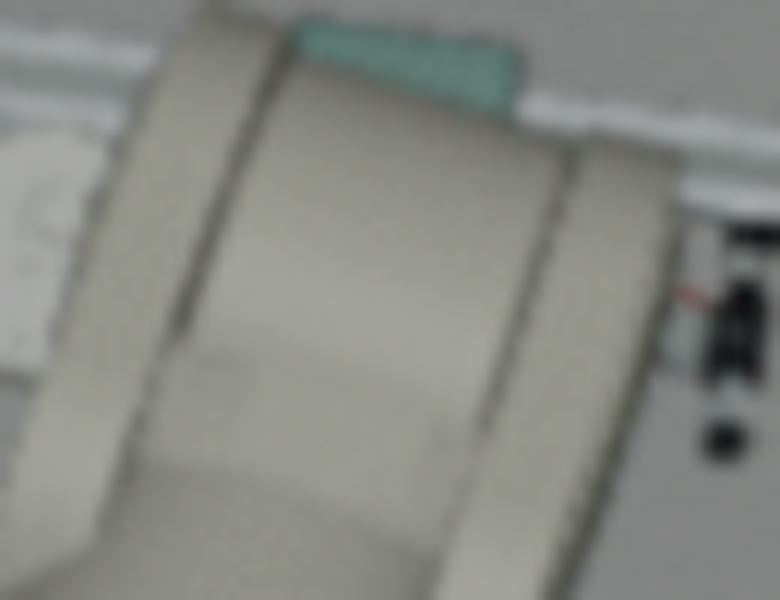

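Run:
```python
from h import *
P0=np.array([-8,-41,82.])/1e3
o=(237,165)
for a in(1.2,1.3,1.4,1.5,1.57):
    T=P0+.046*np.array([-np.cos(a),np.sin(a),0])
    q=(proj("side",[v2w(P0),v2w(T)])-o+.5)*12; d=q[1]-q[0]
    print(a,q.round(0).tolist(),(d[0]/d[1]).round(2))
```

```text
1.2 [[446.0, 260.0], [447.0, 360.0]] 0.01
1.3 [[446.0, 260.0], [428.0, 359.0]] -0.18
1.4 [[446.0, 260.0], [409.0, 358.0]] -0.37
1.5 [[446.0, 260.0], [391.0, 355.0]] -0.58
1.57 [[446.0, 260.0], [379.0, 353.0]] -0.73
```

```bash
cat > hfit.py <<'E'
from h import *
from scipy.optimize import least_squares
def fit(picks,off,scale,phi0,y0=-.133,cam="side",dx=None):
    # picks: list of (u,v,k) k ball index (phi+k*90deg)
    uv=np.array([[off[0]+u/scale-.5,off[1]+v/scale-.5] for u,v,k in picks]); ks=np.array([k for *_,k in picks])
    def f(p):
        a=p[0]+ks*np.pi/2
        X=np.array([v2w([p[2]+.031*np.sin(t),p[1],.045+.031*np.cos(t)]) for t in a])
        return np.r_[(proj(cam,X)-uv).ravel(),(p[2]-0)*300]
    s=least_squares(f,[phi0,y0,0]); return s.x,f(s.x).round(2)
if __name__=="__main__":
    print(fit([(515,103,0),(645,205,3),(560,305,2)],(237,165),12,0.3))
    q=(proj("side",[v2w([0,-.133,.045])]+[v2w([.031*np.sin(t),-.133,.045+.031*np.cos(t)]) for t in np.arange(4)*np.pi/2])if 0 else 0)
E
python3 hfit.py
```

```text
(array([ 2.20357189e-01, -1.31879575e-01,  1.58262333e-04]), array([ 0.03,  0.04,  0.01, -0.02,  0.01,  0.02,  0.05]))
```

Run:
```python
from h import *
st(); 
for a in(np.pi/2,-np.pi/2): print(a,[x.round(3) for x in plan([-.016,-.132,.10],a)])
print(cur()[2]["joint_pos"].round(2))
```

```text
t 23.95 vicepos [-83.2 -43.3 102.1] Fv [0.2 0.5 0.1] gap -0.4 j6 1.38
1.5707963267948966 [array([0.002, 0.067, 0.089]), array([-1.567, -0.006,  0.009])]
-1.5707963267948966 [array([0.002, 0.067, 0.089]), array([1.575, 0.009, 0.006])]
[-0.33  0.2  -0.35  1.03 -0.    1.38]
```

Call:
drive_tool([
  [[0,0.01,0.018,-0.175,0,0,255],[0,0.02,0.036,-0.35,0,0,255],[0,0.033,0.054,-0.525,0,0,255],[0,0.048,0.072,-0.7,0,0,255],[0,0.067,0.089,-0.875,0,0,255]],
])

```text
clock: 24.58
tcp_pos: [0.5311, -0.1759, 0.1012]
orientation: [0.645, 0.282, 0.651, -0.284]
wrist_force: [0.3, 0.8, -0.5]
finger_gap: -0.0001
```

Run:
```python
from h import *
st(); 
for a in(np.pi/2,): print(a,[x.round(3) for x in plan([-.016,-.132,.08],a)])
```

```text
t 24.57 vicepos [ -15.1 -131.5  101.2] Fv [ 0.2  0.8 -0.5] gap -0.1 j6 0.36
1.5707963267948966 [array([ 0.021, -0.001, -0.   ]), array([-0.685, -0.009,  0.004])]
```

Call:
drive_tool([
  [[0,0,0,-0.175,0,0,255],[0.004,0,0,-0.35,0,0,255],[0.01,0,0,-0.525,-0.005,0,255],[0.018,-0.001,0,-0.685,-0.009,0.004,255],[0.021,-0.001,0,-0.685,-0.009,0.004,255]],
])

```text
clock: 25.2
tcp_pos: [0.5302, -0.1757, 0.0793]
orientation: [0.705, 0.05, 0.706, -0.049]
wrist_force: [0.4, -0.0, 0.0]
finger_gap: -0.0004
```

Run:
```python
from h import *
for i in range(2):cams.read_camera("side")
st(); p,R,s=cur(); print(R.as_matrix().round(3))
im=cams.read_camera("side"); p=p+[0,0,.034]
crop("side",im,(285,185),(65,50),12,"side30.png",[proj("side",p)[0]])
print([x.round(4) for x in plan([-.014,-.132,.027],np.pi/2)])
```

```text
t 25.30 vicepos [ -16.  -131.7   79.7] Fv [ 0.1 -0.5  0.6] gap 0.0 j6 -0.32
[[-0.001  0.141  0.99 ]
 [ 0.     0.99  -0.141]
 [-1.     0.    -0.001]]
[array([ 0.053 , -0.0001,  0.0018]), array([-0.0022, -0.    ,  0.0001])]
```

View pics/side30.png

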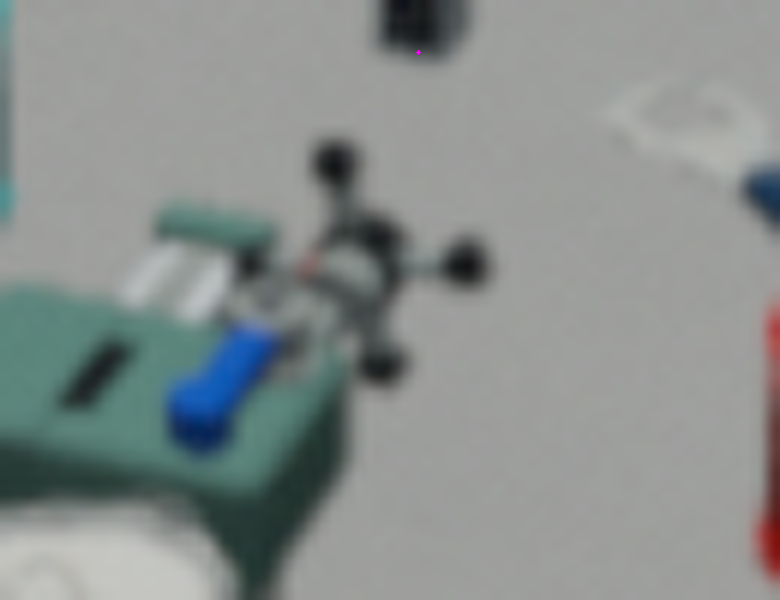

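Call:
drive_tool([
  [[0.015,0,0.002,0,0,0,255],[0.03,0,0.002,0,0,0,255],[0.042,0,0.002,0,0,0,255],[0.05,0,0.002,0,0,0,255],[0.05,0,0.002,0,0,0,255]],
])

```text
clock: 25.98
tcp_pos: [0.5317, -0.1762, 0.0291]
orientation: [0.705, 0.05, 0.706, -0.05]
wrist_force: [-0.4, 0.0, -0.2]
finger_gap: 0.0001
```

Run:
```python
from h import *
st()
im=cams.read_camera("side"); p,R,s=cur(); p=p+[0,0,.034]
crop("side",im,(285,185),(65,50),12,"side31.png",[proj("side",p)[0]])
st()
```

```text
t 25.98 vicepos [ -14.5 -131.7   29.1] Fv [-0.4 -0.  -0.2] gap 0.1 j6 -0.32
t 26.02 vicepos [ -14.  -131.9   29.7] Fv [-0.2  0.8  0.9] gap 0.1 j6 -0.32
```

View pics/side31.png

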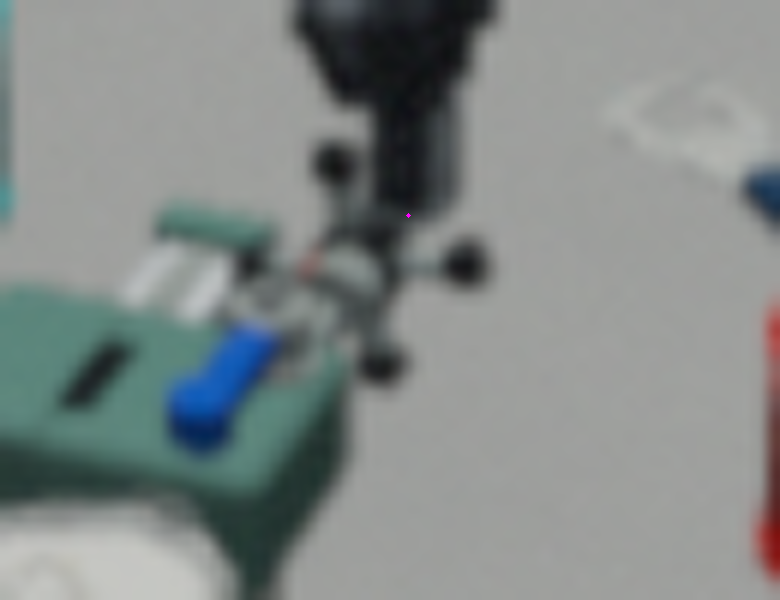

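Call:
drive_tool([
  [[0,0,0.003,0,0,0,255],[0.001,0,0.006,0,0,0,255],[0.002,0,0.009,0,0,0,255],[0.003,0,0.012,0,0,0,255],[0.003,0,0.015,0,0,0,255]],
])

```text
clock: 26.65
tcp_pos: [0.5458, -0.1777, 0.0266]
orientation: [0.704, 0.05, 0.706, -0.049]
wrist_force: [-6.8, 2.6, 3.7]
finger_gap: -0.0005
```

Run:
```python
from h import *
st()
im=cams.read_camera("side"); p,R,s=cur(); p=p+[0,0,.034]
crop("side",im,(285,185),(65,50),12,"side32.png",[proj("side",p)[0]])
st()
```

```text
t 26.65 vicepos [  -0.3 -131.2   26.6] Fv [-7.1  1.6  3.7] gap -0.5 j6 -0.31
t 26.70 vicepos [  -0.2 -131.2   26.4] Fv [-5.1  0.7  3.6] gap -0.3 j6 -0.31
```

View pics/side32.png

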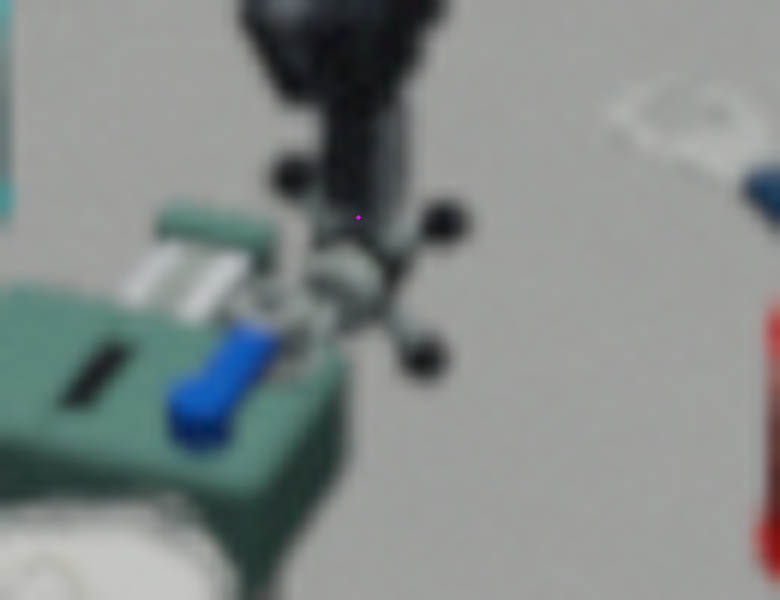

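Run:
```python
from hfit import *
print(fit([(334,162,0),(466,264,3),(380,364,2)],(252,160),12,.25))
print(fit([(293,176,0),(445,222,3),(422,358,2)],(252,160),12,.6))
```

```text
(array([ 0.22362179, -0.13228268,  0.00026259]), array([ 0.09,  0.06, -0.07, -0.03,  0.05,  0.03,  0.08]))
(array([ 6.58012064e-01, -1.31089007e-01, -2.76741162e-05]), array([-0.08, -0.06,  0.03,  0.08,  0.04, -0.03, -0.01]))
```

Call:
drive_tool([
  [[0,0,0.0025,0,0,0,255],[0,0,0.0045,0,0,0,255],[0.001,0,0.006,0,0,0,255],[0.001,0,0.0075,0,0,0,255],[0.001,0,0.009,0,0,0,255]],
])

```text
clock: 27.32
tcp_pos: [0.552, -0.178, 0.0244]
orientation: [0.702, 0.051, 0.708, -0.049]
wrist_force: [-7.2, 2.0, 2.9]
finger_gap: -0.0001
```

Run:
```python
from h import *
st()
im=cams.read_camera("side"); p,R,s=cur(); p=p+[0,0,.034]
crop("side",im,(285,185),(65,50),12,"side33.png",[proj("side",p)[0]])
st()
```

```text
t 27.32 vicepos [   5.9 -130.7   24.4] Fv [-7.4  1.   2.9] gap -0.1 j6 -0.31
t 27.38 vicepos [   6.3 -130.8   24.5] Fv [-7.8  0.6  2. ] gap -0.0 j6 -0.31
```

View pics/side33.png

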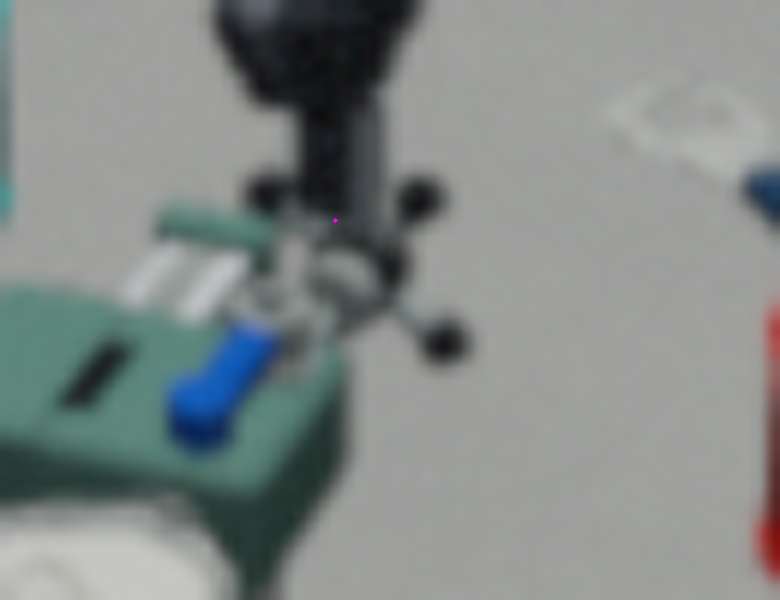

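Run:
```python
from hfit import *
print(fit([(265,193,0),(422,198,3),(444,342,2)],(252,160),12,.9))
print(fit([(422,198,3),(444,342,2)],(252,160),12,.9))
```

```text
(array([ 9.59334530e-01, -1.30513138e-01,  2.44513929e-04]), array([ 0.23,  0.04, -0.15,  0.03, -0.01, -0.01,  0.07]))
(array([ 9.50115786e-01, -1.30931277e-01,  1.02674087e-04]), array([ 0.  ,  0.03,  0.03, -0.01,  0.03]))
```

Call:
drive_tool([
  [[-0.002,0,-0.003,0,0,0,255],[-0.03,0,-0.003,0,0,0,255],[-0.045,0,-0.01,0,0,0,255],[-0.045,0.001,-0.047,0,0,0,255],[-0.03,0.001,-0.05,0,0,0,255]],
])

```text
clock: 28.0
tcp_pos: [0.5026, -0.1701, 0.056]
orientation: [0.703, 0.05, 0.708, -0.049]
wrist_force: [-0.0, -0.6, -1.0]
finger_gap: 0.0001
```

Run:
```python
from h import *
st()
for i in range(2): cams.read_camera("side")
im=cams.read_camera("side")
crop("side",im,(285,185),(65,50),12,"side34.png",[])
im=cams.read_camera("top")
crop("top",im,(300,210),(65,50),12,"top34.png",[])
st();print([x.round(4) for x in plan([-.042,-.131,.026],np.pi/2)])
```

```text
t 28.00 vicepos [ -44.2 -129.7   56. ] Fv [ 0.1 -0.6 -1. ] gap 0.1 j6 -0.34
t 28.20 vicepos [ -43.  -129.8   54.6] Fv [0.3 0.1 0.1] gap 0.1 j6 -0.34
[array([ 0.0286, -0.0013,  0.0012]), array([-0.0022, -0.0082, -0.0018])]
```

View pics/side34.png

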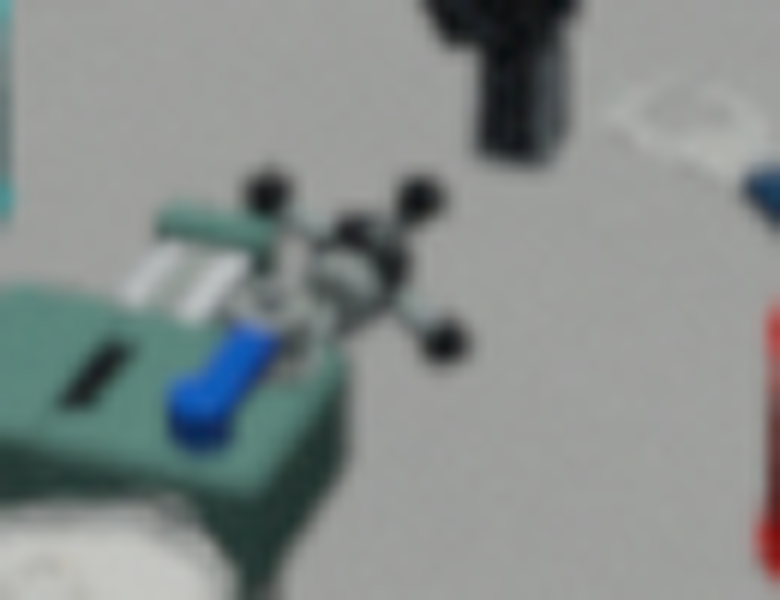

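View pics/top34.png

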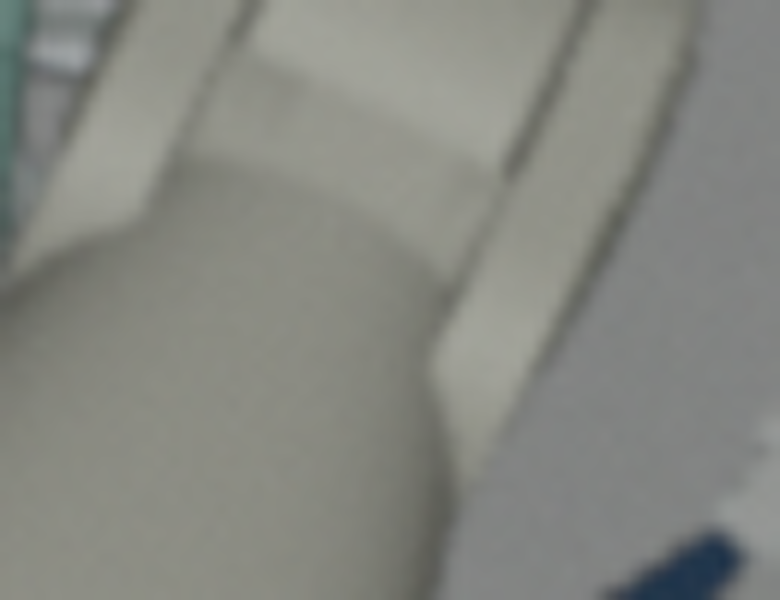

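Call:
drive_tool([
  [[0.01,-0.001,0,0,-0.008,0,255],[0.02,-0.001,0,0,-0.008,0,255],[0.028,-0.001,0,0,-0.008,0,255],[0.028,-0.001,0.003,0,-0.008,0,255],[0.028,-0.001,0.006,0,-0.008,0,255]],
])

```text
clock: 28.82
tcp_pos: [0.5097, -0.1722, 0.0266]
orientation: [0.705, 0.05, 0.705, -0.049]
wrist_force: [-0.3, -0.5, -1.1]
finger_gap: -0.0
```

Run:
```python
from h import *
st(); cams.read_camera("side"); st()
```

```text
t 28.82 vicepos [ -36.8 -130.8   26.6] Fv [-0.3 -0.6 -1.1] gap -0.0 j6 -0.34
t 28.88 vicepos [ -36.1 -130.9   26.9] Fv [ 1.  -0.2 -0.2] gap 0.1 j6 -0.34
```

Call:
drive_tool([
  [[0,0,0.0015,0,0,0,255],[0,0,0.003,0,0,0,255],[0,0,0.0045,0,0,0,255],[0,0,0.006,0,0,0,255],[0,0,0.0075,0,0,0,255]],
])

```text
clock: 29.5
tcp_pos: [0.5129, -0.1729, 0.0263]
orientation: [0.703, 0.05, 0.708, -0.05]
wrist_force: [-14.9, -0.7, 9.0]
finger_gap: 0.0001
```

Run:
```python
from h import *
st()
im=cams.read_camera("side")
crop("side",im,(285,185),(65,50),12,"side35.png",[])
st()
```

```text
t 29.50 vicepos [ -33.6 -131.    26.3] Fv [-14.7  -2.8   9. ] gap 0.1 j6 -0.33
t 29.55 vicepos [ -33.6 -131.1   26.3] Fv [-13.7  -2.    9.8] gap 0.1 j6 -0.33
```

View pics/side35.png

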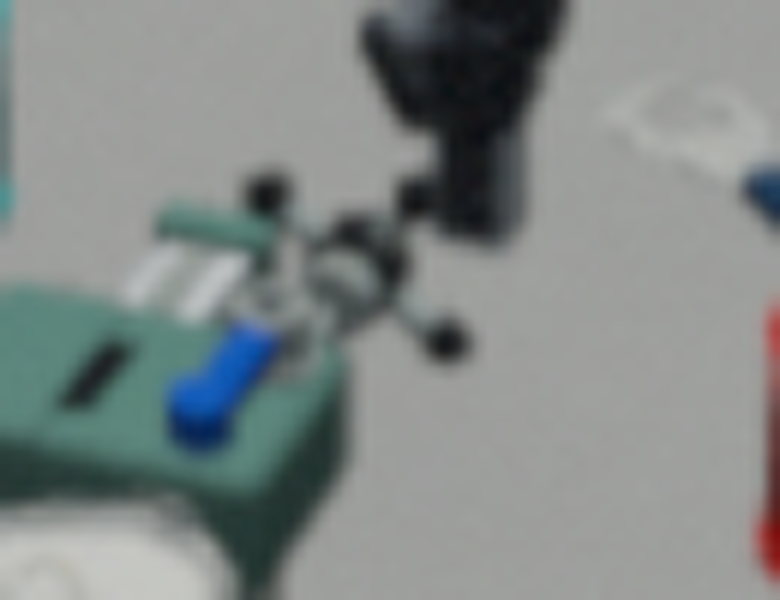

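Call:
drive_tool([
  [[0,0,-0.004,0,0,0,255],[0.005,0,-0.005,0,0,0,255],[0.01,0,-0.005,0,0,0,255],[0.01,0,-0.003,0,0,0,255],[0.01,0,-0.002,0,0,0,255]],
])

```text
clock: 30.18
tcp_pos: [0.5112, -0.1727, 0.0163]
orientation: [0.703, 0.05, 0.708, -0.05]
wrist_force: [-0.1, -0.7, -0.7]
finger_gap: -0.0002
```

Call:
drive_tool([
  [[0,0,0.0015,0,0,0,255],[0,0,0.003,0,0,0,255],[0,0,0.004,0,0,0,255],[0,0,0.005,0,0,0,255],[0,0,0.006,0,0,0,255]],
])

```text
clock: 30.8
tcp_pos: [0.5126, -0.173, 0.0157]
orientation: [0.7, 0.051, 0.711, -0.05]
wrist_force: [-13.9, -1.6, 8.5]
finger_gap: -0.0002
```

Run:
```python
from h import *
st()
im=cams.read_camera("side")
crop("side",im,(285,185),(65,50),12,"side36.png",[])
st()
```

```text
t 30.80 vicepos [ -33.8 -131.2   15.7] Fv [-13.6  -3.5   8.5] gap -0.2 j6 -0.33
t 30.85 vicepos [ -33.9 -131.2   15.7] Fv [-13.1  -2.1   8.1] gap -0.5 j6 -0.33
```

View pics/side36.png

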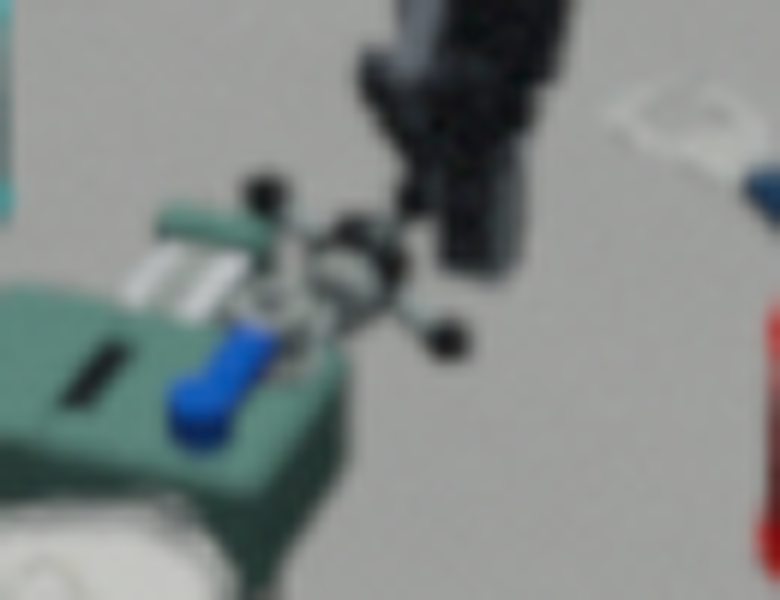

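Call:
drive_tool([
  [[-0.003,0,0.002,0,0,0,255],[-0.005,0,0.004,0,0,0,255],[-0.006,0,0.0055,0,0,0,255],[-0.007,0,0.007,0,0,0,255],[-0.008,0,0.008,0,0,0,255]],
])

```text
clock: 31.48
tcp_pos: [0.5193, -0.1732, 0.023]
orientation: [0.699, 0.051, 0.712, -0.049]
wrist_force: [-4.8, 0.4, -0.7]
finger_gap: 0.0004
```

Run:
```python
from h import *
st()
im=cams.read_camera("side")
crop("side",im,(285,185),(65,50),12,"side37.png",[])
st()
```

```text
t 31.48 vicepos [ -27.2 -130.5   23. ] Fv [-4.9 -0.2 -0.7] gap 0.4 j6 -0.32
t 31.52 vicepos [ -26.9 -130.5   23.1] Fv [-4.2  1.2 -1.2] gap 0.0 j6 -0.32
```

View pics/side37.png

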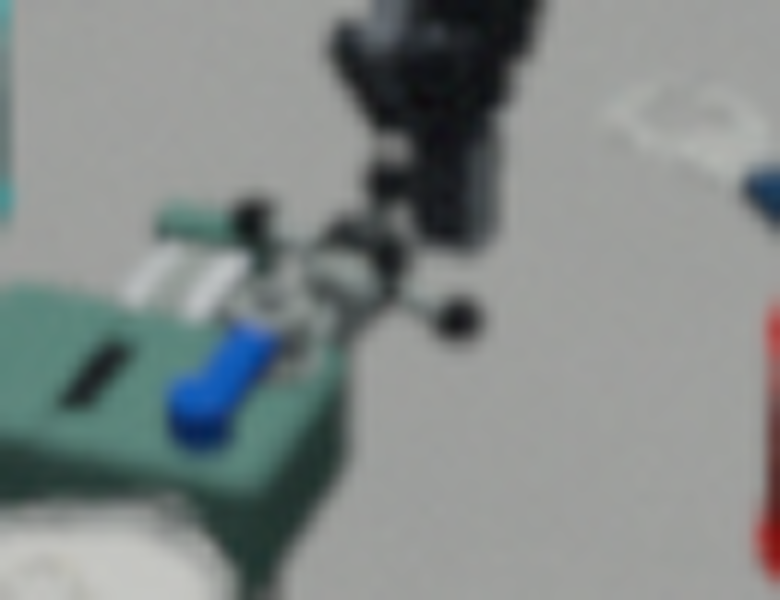

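Run:
```python
from hfit import *
print("before",fit([(268,193,0),(420,197,3),(445,342,2)],(252,160),12,.9))
print(fit([(250,217,0),(389,182,3),(458,318,2)],(252,160),12,1.2))
```

```text
before (array([ 9.64745815e-01, -1.30737710e-01,  1.30028325e-04]), array([ 0.01,  0.04,  0.03,  0.05, -0.01, -0.07,  0.04]))
(array([ 1.26096030e+00, -1.29851568e-01,  4.53345769e-04]), array([ 0.14,  0.12,  0.01, -0.15, -0.03,  0.13,  0.14]))
```

Call:
drive_tool([
  [[-0.0003,0,0.002,0,0,0,255],[-0.0006,0,0.0035,0,0,0,255],[-0.001,0,0.005,0,0,0,255],[-0.001,0,0.0065,0,0,0,255],[-0.0015,0,0.008,0,0,0,255]],
])

```text
clock: 32.15
tcp_pos: [0.5264, -0.1739, 0.0248]
orientation: [0.698, 0.051, 0.713, -0.049]
wrist_force: [-6.8, 2.4, 6.5]
finger_gap: 0.0002
```

Run:
```python
from h import *
st()
im=cams.read_camera("side")
crop("side",im,(285,185),(65,50),12,"side38.png",[])
st()
```

```text
t 32.15 vicepos [ -20.1 -130.1   24.8] Fv [-7.1  1.4  6.5] gap 0.2 j6 -0.32
t 32.20 vicepos [ -19.8 -130.1   24.9] Fv [-7.4  0.5  6.3] gap -0.1 j6 -0.32
```

View pics/side38.png

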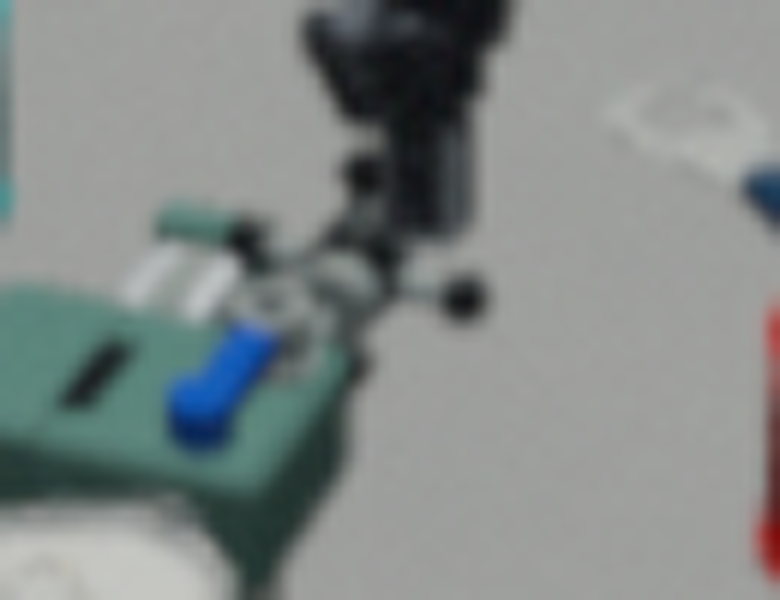

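Run:
```python
from hfit import *
print(fit([(243,237,0),(364,172,3),(464,298,2)],(252,160),12,1.4))
print(fit([(364,172,3),(464,298,2)],(252,160),12,1.4))
```

```text
(array([ 1.48312219e+00, -1.29852512e-01,  6.54943677e-04]), array([ 0.28,  0.15,  0.04, -0.08, -0.14,  0.07,  0.2 ]))
(array([ 1.50410592e+00, -1.29341982e-01,  1.26010418e-05]), array([-0.01, -0.02,  0.02,  0.02,  0.  ]))
```

Call:
drive_tool([
  [[0,0,-0.004,0,0,0,255],[-0.02,0,-0.01,0,0,0,255],[-0.05,0,-0.03,0,0,0,255],[-0.07,0,-0.06,0,0,0,255],[-0.08,0,-0.09,0,0,0,255]],
])

```text
clock: 32.83
tcp_pos: [0.4407, -0.1624, 0.1085]
orientation: [0.7, 0.05, 0.711, -0.05]
wrist_force: [-0.1, 0.2, -0.1]
finger_gap: 0.0001
```

Run:
```python
from h import *
st()
A=[cams.read_camera("side") for i in range(6)]; a=np.mean(A,0); np.save("s39.npy",a)
B=[cams.read_camera("top") for i in range(4)]; b=np.mean(B,0); np.save("t39.npy",b)
crop("side",a.astype(np.uint8),(285,185),(65,50),12,"side39.png",[])
crop("top",b.astype(np.uint8),(290,205),(65,50),12,"top39.png",[])
st()
```

```text
t 32.83 vicepos [-106.5 -130.6  108.5] Fv [-0.2  0.2 -0.1] gap 0.1 j6 -0.38
t 33.33 vicepos [-107.7 -129.9  106.3] Fv [0.2 0.4 0.4] gap 0.3 j6 -0.38
```

View pics/side39.png

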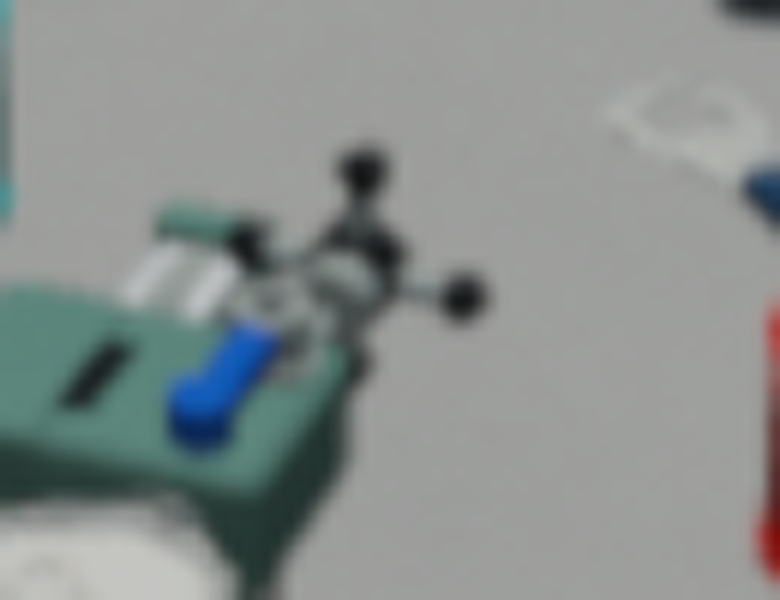

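View pics/top39.png

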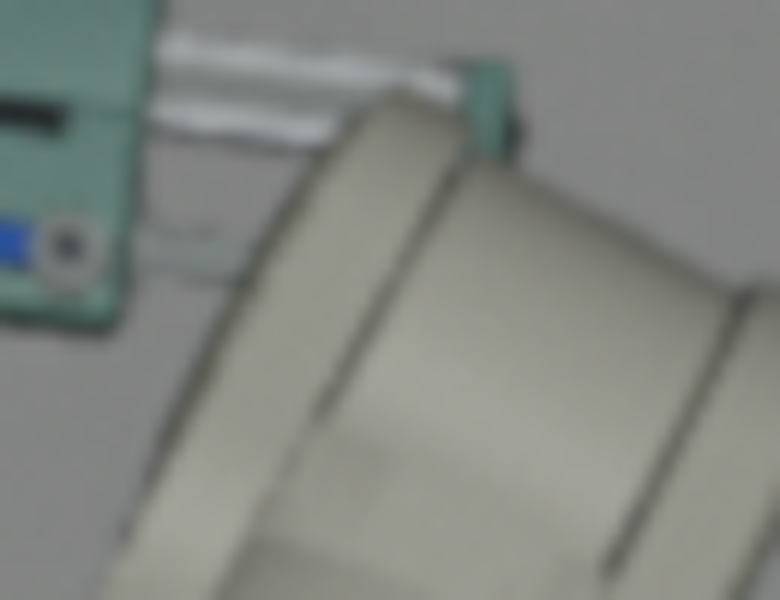

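```bash
cat > cent.py <<'E'
from hfit import *
def cen(im,c,r=32):
    g=im.mean(2) if im.ndim==3 else im
    c=np.array(c,float); Y,X=np.mgrid[:g.shape[0],:g.shape[1]]
    for _ in range(10):
        m=(X-c[0])**2+(Y-c[1])**2<r*r; w=np.clip(95-g,0,60)*m; c=np.array([(w*X).sum(),(w*Y).sum()])/w.sum()
    return c
if __name__=="__main__":
    for f,pk in [("side30",[(334,162,0),(466,264,3),(380,364,2)]),("side34",[(268,193,0),(420,197,3),(445,342,2)]),("side39",[(364,172,3),(464,298,2)])]:
        im=cv2.imread(f"pics/{f}.png").astype(float)
        P2=[(*cen(im,p[:2],30),p[2]) for p in pk]
        print(f,[np.round(p[:2],1) for p in P2])
        for sub in ([p for p in P2 if p[2]!=0],P2): print("   ",fit(sub,(252,160),12,{"side30":.22,"side34":.95,"side39":1.49}[f]))
E
python3 cent.py
```

```text
side30 [array([335.2, 167. ]), array([464. , 265.4]), array([378.4, 364.2])]
    (array([ 0.21059271, -0.13198085,  0.00033151]), array([0.07, 0.  , 0.02, 0.06, 0.1 ]))
    (array([ 2.16593386e-01, -1.31296432e-01,  1.80870838e-04]), array([-0.03, -0.21,  0.04,  0.06,  0.04,  0.17,  0.05]))
side34 [array([267. , 198.2]), array([417.1, 202.2]), array([443.7, 343.2])]
    (array([ 9.76646367e-01, -1.28539753e-01, -3.45560492e-05]), array([ 0.01, -0.12, -0.01,  0.11, -0.01]))
    (array([ 9.73205551e-01, -1.28691317e-01, -1.15252836e-04]), array([-0.11, -0.03,  0.07, -0.12,  0.01,  0.12, -0.03]))
side39 [array([362.9, 176.5]), array([462.2, 298.9])]
    (array([ 1.50852164e+00, -1.27836137e-01, -1.13569074e-04]), array([-0.08, -0.17,  0.05,  0.15, -0.03]))
    (array([ 1.50852164e+00, -1.27836137e-01, -1.13569074e-04]), array([-0.08, -0.17,  0.05,  0.15, -0.03]))
```

Call:
drive_tool([
  [[0,0,0.03,0,0,0,255],[0,0,0.06,0,0,0,255],[0.02,0,0.08,0,0,0,255],[0.05,0,0.079,0,0,0,255],[0.078,0,0.079,0,0,0,255]],
])

```text
clock: 33.95
tcp_pos: [0.5166, -0.1722, 0.0251]
orientation: [0.698, 0.051, 0.713, -0.049]
wrist_force: [0.2, -0.4, -0.0]
finger_gap: 0.0002
```

Run:
```python
from h import *
cams.read_camera("side");st()
print([x.round(4) for x in plan([-.025,-.130,.026],np.pi/2)])
```

```text
t 34.00 vicepos [ -32.7 -129.1   21.5] Fv [-1.3  1.  -2.9] gap -0.1 j6 -0.32
[array([-0.0047, -0.0009,  0.0076]), array([-0.0029, -0.0267, -0.0039])]
```

Call:
drive_tool([
  [[-0.005,-0.001,0,0,-0.01,0,255],[-0.005,-0.001,0.003,0,-0.02,0,255],[-0.005,-0.001,0.007,0,-0.026,0,255],[-0.005,-0.001,0.01,0,-0.026,0,255],[-0.005,-0.001,0.012,0,-0.026,0,255]],
])

```text
clock: 34.62
tcp_pos: [0.5265, -0.174, 0.0267]
orientation: [0.706, 0.051, 0.705, -0.049]
wrist_force: [-0.8, -0.2, 0.3]
finger_gap: 0.0002
```

Run:
```python
from h import *
st();im=cams.read_camera("side");st()
crop("side",im,(285,185),(65,50),12,"side40.png",[])
```

```text
t 34.62 vicepos [ -20.  -130.2   26.7] Fv [-0.7 -0.3  0.3] gap 0.2 j6 -0.32
t 34.67 vicepos [ -19.9 -130.2   26.5] Fv [ 0.1 -0.9  0.3] gap -0.5 j6 -0.32
```

View pics/side40.png

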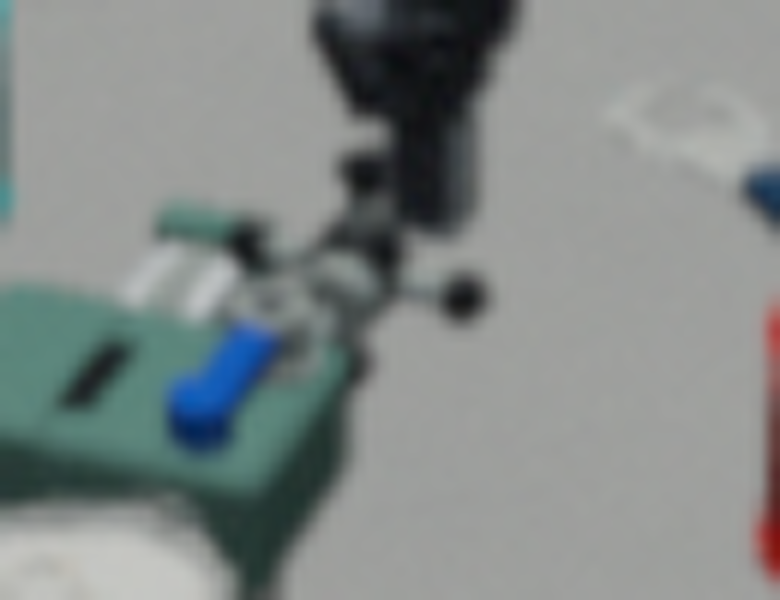

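Call:
drive_tool([
  [[0,0,0.0015,0,0,0,255],[0,0,0.0025,0,0,0,255],[0,0,0.0035,0,0,0,255],[0,0,0.0045,0,0,0,255],[0,0,0.0055,0,0,0,255]],
])

```text
clock: 35.3
tcp_pos: [0.5298, -0.1743, 0.0264]
orientation: [0.704, 0.051, 0.707, -0.049]
wrist_force: [-7.2, 0.9, 6.2]
finger_gap: -0.0003
```

Run:
```python
from h import *
st();im=cams.read_camera("side");st()
crop("side",im,(285,185),(65,50),12,"side41.png",[])
```

```text
t 35.30 vicepos [ -16.6 -130.1   26.4] Fv [-7.2 -0.1  6.2] gap -0.3 j6 -0.32
t 35.35 vicepos [ -16.4 -130.1   26.4] Fv [-6.  -1.5  6.4] gap 0.2 j6 -0.32
```

View pics/side41.png

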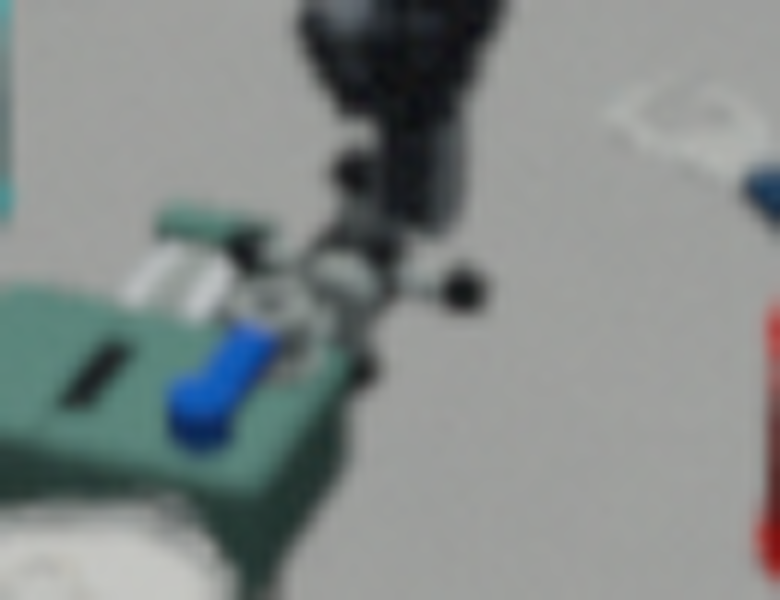

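Run:
```python
from hfit import *
print(fit([(354,171,3),(463,290,2)],(252,160),12,1.6))
```

```text
(array([ 1.58995066e+00, -1.28861222e-01,  9.11075384e-05]), array([-0.04, -0.04,  0.06,  0.05,  0.03]))
```

Call:
drive_tool([
  [[0,0,-0.005,0,0,0,255],[-0.03,0,-0.012,0,0,0,255],[-0.08,0.02,-0.03,0,0,0,255],[-0.09,0.07,-0.06,0,0,0,255],[-0.09,0.13,-0.08,0,0,0,255]],
])

```text
clock: 35.98
tcp_pos: [0.4704, -0.035, 0.1188]
orientation: [0.706, 0.052, 0.705, -0.05]
wrist_force: [1.2, 0.3, -0.6]
finger_gap: -0.0003
```

Run:
```python
from h import *
st()
b=np.mean([cams.read_camera("top") for i in range(5)],0); np.save("t42.npy",b)
a=np.mean([cams.read_camera("side") for i in range(5)],0); np.save("s42.npy",a)
crop("side",a.astype(np.uint8),(285,185),(65,50),12,"side42.png",[])
crop("top",b.astype(np.uint8),(260,200),(65,50),12,"top42.png",[])
crop("top",b.astype(np.uint8),(285,205),(65,50),12,"top42b.png",[])
st()
```

```text
t 35.98 vicepos [-94.7  -0.3 118.8] Fv [ 1.2  0.5 -0.6] gap -0.3 j6 -0.1
t 36.48 vicepos [-95.   -1.9 116.9] Fv [-0.4 -0.2 -0.6] gap 0.0 j6 -0.11
```

View pics/top42b.png

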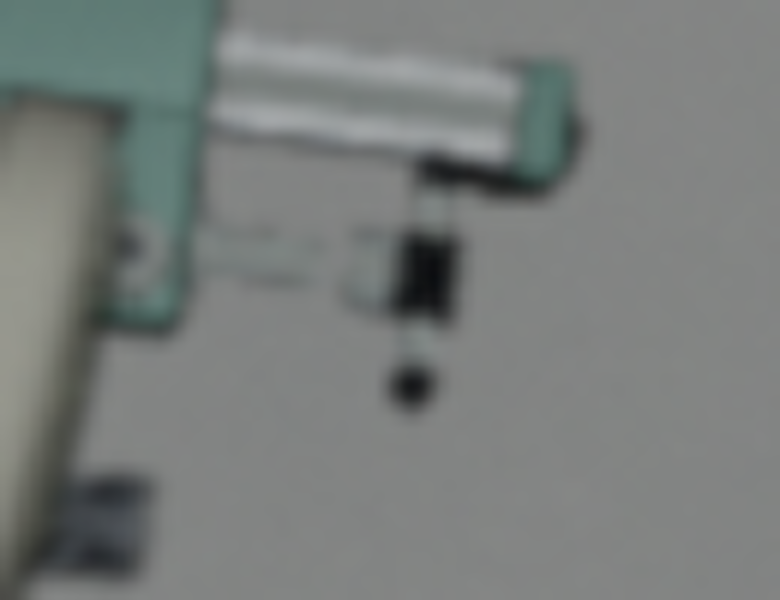

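View pics/side42.png

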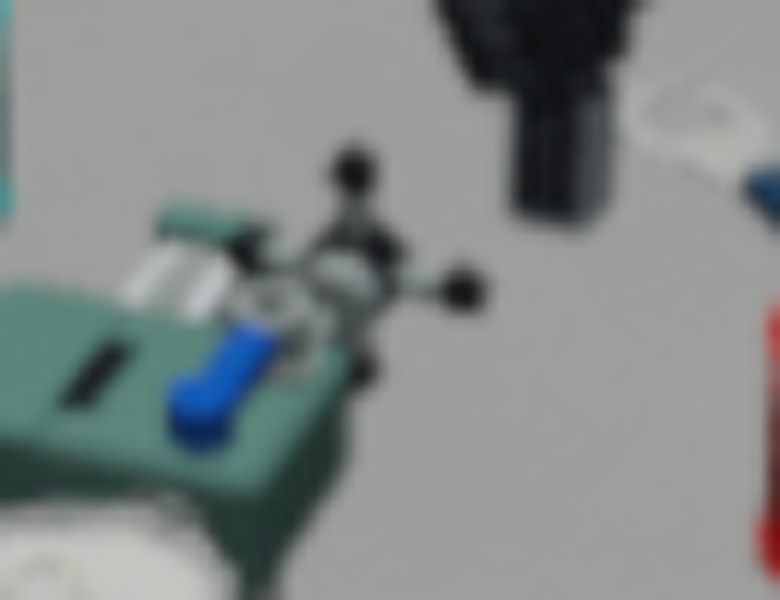

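Run:
```python
from cent import *
from scipy.optimize import brentq
def hy(uv,x,z):
    return brentq(lambda y:proj("top",v2w([x,y,z]))[0][0]-uv[0],-.2,-.08)
def show(f,c,off,phi,r):
    im=cv2.imread(f"pics/{f}.png").astype(float)
    g=im.mean(2); c=np.array(c,float);Y,X=np.mgrid[:g.shape[0],:g.shape[1]]
    for _ in range(15):
        m=(X-c[0])**2+(Y-c[1])**2<r*r; bg=np.median(g[((X-c[0])**2+(Y-c[1])**2<(r+15)**2)&~m]); w=np.clip(bg-15-g,0,None)*m; c=np.array([(w*X).sum(),(w*Y).sum()])/w.sum()
    uv=(off[0]+c[0]/12,off[1]+c[1]/12)
    x=.031*np.sin(phi);z=.045+.031*np.cos(phi)
    print(f,r,c.round(1),np.round(uv,2),"hub y",round(hy(uv,x,z)*1e3,2))
for r in(26,30,34):
    show("top29",(722,440),(227,175),.22-np.pi/2,r)
    show("top42b",(412,386),(252,180),1.59-np.pi,r)
# side refit with averaged
im=cv2.imread("pics/side42.png").astype(float)
print(fit([(354,170,3),(463,291,2)],(252,160),12,1.6))
```

```text
top29 26 [724.6 440.9] [287.39 211.75] hub y -132.39
top42b 26 [411.9 386.1] [286.32 212.18] hub y -129.2
top29 30 [724.6 441. ] [287.39 211.75] hub y -132.38
top42b 30 [411.9 386.1] [286.32 212.17] hub y -129.2
top29 34 [724.6 441. ] [287.39 211.75] hub y -132.39
top42b 34 [411.9 386. ] [286.32 212.17] hub y -129.2
(array([ 1.58430192e+00, -1.28953928e-01,  1.73536770e-04]), array([-0.  ,  0.04,  0.05, -0.  ,  0.05]))
```

Run:
```python
from h import *
st();print([x.round(4) for x in plan([-.030,-.130,.075],np.pi/2)])
```

```text
t 36.48 vicepos [-95.   -1.9 116.9] Fv [-0.4 -0.2 -0.6] gap 0.0 j6 -0.11
[array([ 0.0412, -0.1279,  0.0658]), array([-0.005 , -0.0037, -0.0037])]
```

Call:
drive_tool([
  [[0,-0.03,0.015,0,0,0,255],[0,-0.07,0.03,0,0,0,255],[0.01,-0.11,0.05,0,0,0,255],[0.03,-0.128,0.065,-0.005,-0.004,0,255],[0.05,-0.128,0.065,-0.005,-0.004,0,255]],
])

```text
clock: 37.1
tcp_pos: [0.5168, -0.1755, 0.0654]
orientation: [0.706, 0.051, 0.705, -0.049]
wrist_force: [-0.5, 0.5, -0.0]
finger_gap: 0.0002
```

Run:
```python
from h import *
cams.read_camera("side");cams.read_camera("side");st();print([x.round(4) for x in plan([-.020,-.129,.026],np.pi/2)])
```

```text
t 37.20 vicepos [ -32.6 -130.8   63.6] Fv [-1.1  1.8 -0.3] gap -0.1 j6 -0.33
[array([0.0376, 0.0017, 0.0128]), array([-0.0024, -0.0044, -0.0053])]
```

Call:
drive_tool([
  [[0.012,0.001,0.003,0,0,0,255],[0.026,0.001,0.004,0,-0.004,-0.004,255],[0.037,0.001,0.006,0,-0.004,-0.004,255],[0.037,0.001,0.009,0,-0.004,-0.004,255],[0.037,0.001,0.012,0,-0.004,-0.004,255]],
])

```text
clock: 37.83
tcp_pos: [0.5264, -0.1734, 0.027]
orientation: [0.706, 0.05, 0.705, -0.049]
wrist_force: [0.1, 0.1, 0.1]
finger_gap: 0.0003
```

Run:
```python
from h import *
st();cams.read_camera("side");st()
```

```text
t 37.83 vicepos [ -20.1 -129.7   27. ] Fv [0.1 0.1 0.1] gap 0.3 j6 -0.32
t 37.88 vicepos [ -19.5 -129.9   27.2] Fv [ 0.  -0.3 -0.9] gap 0.3 j6 -0.32
```

Call:
drive_tool([
  [[0,0,0.003,0,0,0,255],[0,0,0.005,0,0,0,255],[0,0,0.007,0,0,0,255],[0.0005,0,0.009,0,0,0,255],[0.001,0,0.011,0,0,0,255]],
])

```text
clock: 38.5
tcp_pos: [0.5362, -0.1746, 0.0264]
orientation: [0.705, 0.05, 0.706, -0.049]
wrist_force: [-6.4, 1.2, 4.9]
finger_gap: -0.0001
```

Run:
```python
from h import *
st();im=cams.read_camera("side");st()
crop("side",im,(285,185),(65,50),12,"side43.png",[])
```

```text
t 38.50 vicepos [ -10.3 -129.5   26.4] Fv [-6.5  0.3  4.9] gap -0.1 j6 -0.32
t 38.55 vicepos [ -10.1 -129.5   26.3] Fv [-6.8  1.4  5.4] gap 0.2 j6 -0.32
```

View pics/side43.png

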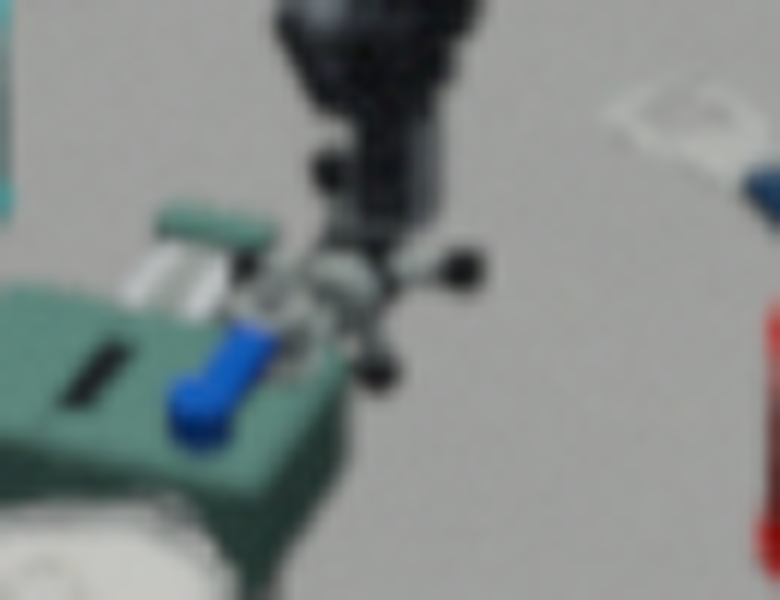

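Run:
```python
from cent import *
a=proj("side",[v2w([0,-.132,.045])])[0]; b=proj("side",[v2w([0,-.131,.045])])[0]; print("px12 per mm",(b-a)*12)
print(fit([(331,170,3),(462,270,2),(377,370,1)],(252,160),12,1.8))
i0=cv2.imread("pics/side30.png").astype(float);i1=cv2.imread("pics/side43.png").astype(float)
for p,q in(((466,264),(462,270)),((380,364),(377,370))):
    print(cen(i1,q,30)-cen(i0,p,30))
# patch matching of ball2 from side30 in side43
g0=cv2.cvtColor(i0.astype(np.uint8),6);g1=cv2.cvtColor(i1.astype(np.uint8),6)
x,y=466,264;t=g0[y-34:y+34,x-34:x+34];r=cv2.matchTemplate(g1[y-60:y+60,x-60:x+60],t,cv2.TM_CCOEFF_NORMED);m=cv2.minMaxLoc(r);print(m[1],np.array(m[3])-26)
```

```text
px12 per mm [-1.27647416  1.79669242]
(array([ 1.79600291e+00, -1.28768637e-01,  2.06459542e-05]), array([ 0.02, -0.08, -0.03, -0.  ,  0.01,  0.09,  0.01]))
[-3.20175525  5.61555374]
[-6.15460428  6.45394157]
0.9894255995750427 [-3  6]
```

Call:
drive_tool([
  [[0,0,-0.005,0,0,0,255],[-0.03,0,-0.012,0,0,0,255],[-0.08,0.02,-0.03,0,0,0,255],[-0.09,0.07,-0.06,0,0,0,255],[-0.09,0.13,-0.09,0,0,0,255]],
])

```text
clock: 39.17
tcp_pos: [0.4683, -0.0374, 0.1184]
orientation: [0.707, 0.051, 0.704, -0.05]
wrist_force: [0.2, 1.1, -0.0]
finger_gap: 0.0
```

Run:
```python
from cent import *
st()
b=np.mean([cams.read_camera("top") for i in range(6)],0)
a=np.mean([cams.read_camera("side") for i in range(6)],0)
st()
crop("side",a.astype(np.uint8),(285,185),(65,50),12,"side44.png",[])
crop("side",a.astype(np.uint8),(265,195),(100,75),8,"side44w.png",[])
crop("top",b.astype(np.uint8),(260,200),(65,50),12,"top44.png",[])
crop("top",b.astype(np.uint8),(260,200),(130,100),6,"top44w.png",[])
g0=cv2.imread("pics/top29.png",0);g1=cv2.imread("pics/top44.png",0)
def mt(g0,g1,x,y,w,h):
    t=g0[y-h:y+h,x-w:x+w]; s=g1[max(y-h-24,0):y+h+24,x-w-30:min(x+w+24,g1.shape[1])]
    r=cv2.matchTemplate(s,t,cv2.TM_CCOEFF_NORMED);m=cv2.minMaxLoc(r);return round(m[1],3),m[3][0]-30,m[3][1]-24
print("front ball top",mt(g0,g1,722,440,40,40)); print("hub top",mt(g0,g1,735,335,40,60))
a0=proj("top",[v2w([0,-.132,.045])])[0]; b0=proj("top",[v2w([0,-.131,.045])])[0]; print("px12 per mm",(b0-a0)*12)
h0=cv2.imread("pics/side30.png",0);h1=cv2.imread("pics/side44.png",0)
for x,y in((334,162),(466,264),(380,364)): print("side",mt(h0,h1,x,y,34,34))
```

```text
t 39.17 vicepos [-96.4  -3.  118.4] Fv [ 0.   1.1 -0. ] gap 0.0 j6 -0.11
t 39.77 vicepos [-97.2  -4.3 116.4] Fv [ 0.6  0.3 -0.5] gap 0.2 j6 -0.11
front ball top (0.996, -12, -1)
hub top (0.986, -11, -2)
px12 per mm [-3.51872935 -0.44115401]
side (0.995, -4, 8)
side (0.99, -4, 5)
side (0.979, -4, 6)
```

View pics/top44.png

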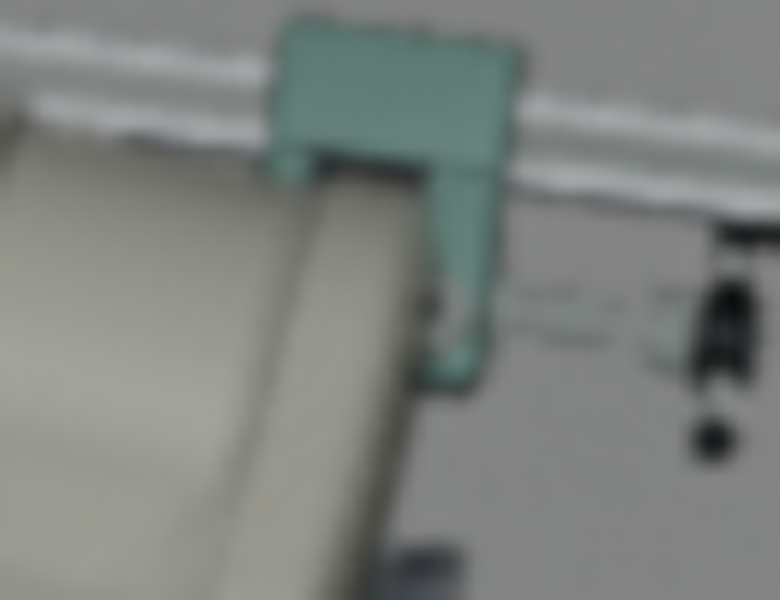

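View pics/side44.png

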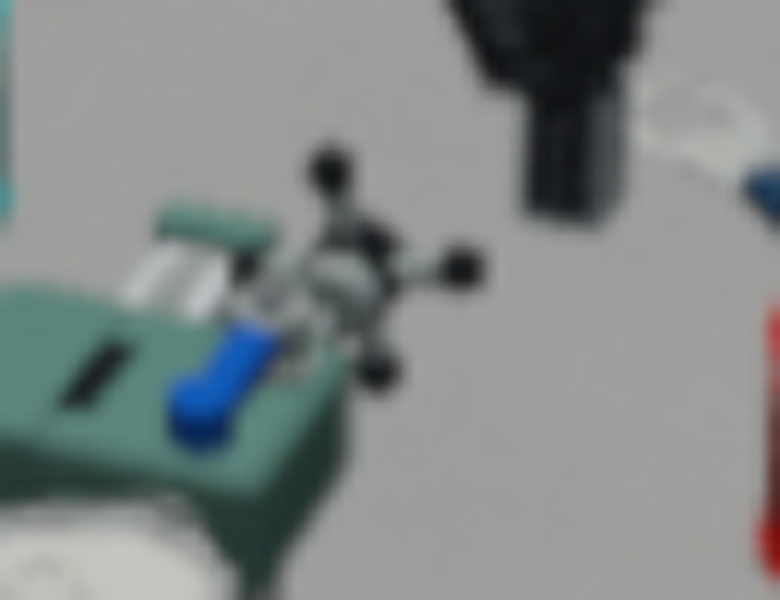

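View pics/top44w.png

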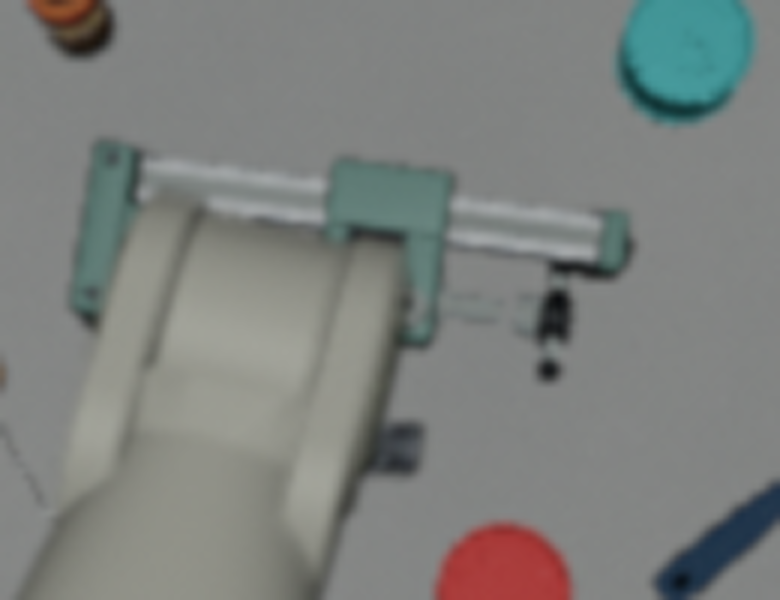

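Run:
```python
from h import *
st();print([x.round(4) for x in plan([-.022,-.130,.075],np.pi/2)])
```

```text
t 39.77 vicepos [-97.2  -4.3 116.4] Fv [ 0.6  0.3 -0.5] gap 0.2 j6 -0.11
[array([ 0.0411, -0.1255,  0.0758]), array([-0.0037, -0.002 , -0.0014])]
```

Call:
drive_tool([
  [[0,-0.03,0.018,0,0,0,255],[0,-0.07,0.036,0,0,0,255],[0.01,-0.11,0.058,0,0,0,255],[0.025,-0.126,0.076,-0.004,-0.002,0,255],[0.04,-0.126,0.076,-0.004,-0.002,0,255]],
])

```text
clock: 40.4
tcp_pos: [0.5255, -0.176, 0.0752]
orientation: [0.706, 0.05, 0.705, -0.049]
wrist_force: [0.3, 0.6, -0.8]
finger_gap: -0.0003
```

Run:
```python
from h import *
cams.read_camera("side");cams.read_camera("side");st();print([x.round(4) for x in plan([-.016,-.129,.028],np.pi/2)])
```

```text
t 40.50 vicepos [ -24.  -130.    73.7] Fv [-0.4 -0.6 -0.1] gap 0.1 j6 -0.33
[array([0.0457, 0.0008, 0.0082]), array([-0.0005, -0.0048, -0.0032])]
```

Call:
drive_tool([
  [[0.012,0.001,0.007,0,0,0,255],[0.026,0.001,0.008,0,-0.004,-0.003,255],[0.038,0.001,0.008,0,-0.004,-0.003,255],[0.045,0.001,0.008,0,-0.004,-0.003,255],[0.045,0.001,0.009,0,-0.004,-0.003,255]],
])

```text
clock: 41.12
tcp_pos: [0.5309, -0.1728, 0.0282]
orientation: [0.705, 0.049, 0.706, -0.049]
wrist_force: [0.5, -0.6, 0.8]
finger_gap: -0.0
```

Run:
```python
from h import *
st();cams.read_camera("side");st()
```

```text
t 41.12 vicepos [ -15.8 -128.4   28.2] Fv [ 0.6 -0.5  0.8] gap -0.0 j6 -0.32
t 41.17 vicepos [ -15.1 -128.7   28.7] Fv [0.3 0.5 0.5] gap 0.1 j6 -0.32
```

Push until the tool reads about x = −5.5 mm; from −15 mm that is a 10.5 mm move.

Call:
drive_tool([
  [[0,0,0.003,0,0,0,255],[0.001,0,0.005,0,0,0,255],[0.002,0,0.007,0,0,0,255],[0.002,0,0.009,0,0,0,255],[0.003,0,0.0105,0,0,0,255]],
])

```text
clock: 41.8
tcp_pos: [0.5397, -0.1741, 0.0258]
orientation: [0.704, 0.049, 0.707, -0.049]
wrist_force: [-7.6, 1.1, 9.4]
finger_gap: 0.0001
```

Run:
```python
from h import *
st();im=cams.read_camera("side");st()
crop("side",im,(285,185),(65,50),12,"side45.png",[])
```

```text
t 41.80 vicepos [  -6.8 -128.6   25.8] Fv [-7.7  0.   9.4] gap 0.1 j6 -0.31
t 41.85 vicepos [  -6.6 -128.6   25.8] Fv [-7.3  0.2  8.1] gap -0.1 j6 -0.31
```

View pics/side45.png

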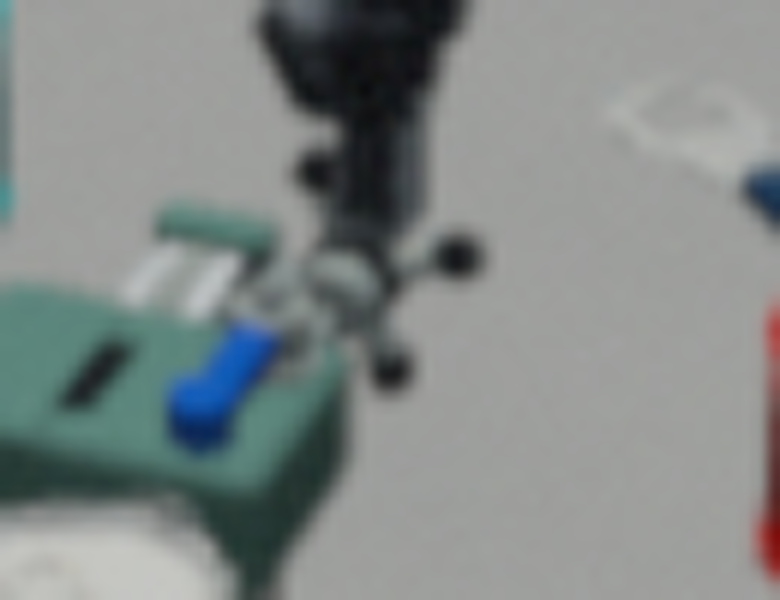

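Now retract clear and verify.

Call:
drive_tool([
  [[0,0,-0.005,0,0,0,255],[-0.03,0,-0.012,0,0,0,255],[-0.08,0,-0.03,0,0,0,255],[-0.11,-0.03,-0.07,0,0,0,255],[-0.13,-0.08,-0.1,0,0,0,255]],
])

```text
clock: 42.48
tcp_pos: [0.4304, -0.2397, 0.1582]
orientation: [0.705, 0.048, 0.706, -0.048]
wrist_force: [0.8, -0.8, -0.4]
finger_gap: -0.0
```

Run:
```python
from cent import *
st()
print(fit([(319,172,3),(459,257,2),(391,369,1)],(252,160),12,1.9))
a=np.mean([cams.read_camera("side") for i in range(5)],0)
b=np.mean([cams.read_camera("top") for i in range(3)],0)
st()
crop("side",a.astype(np.uint8),(270,195),(130,100),6,"side46.png",[])
crop("top",b.astype(np.uint8),(260,200),(130,100),6,"top46.png",[proj("top",v2w([0,.071,.066]))[0]])
cv2.imwrite("pics/top46f.png",b.astype(np.uint8))
```

```text
t 42.48 vicepos [-106.  -208.6  158.2] Fv [ 0.9 -0.7 -0.4] gap -0.0 j6 -0.53
(array([ 1.92296933e+00, -1.28814829e-01, -1.72486004e-04]), array([-0.03, -0.15, -0.02,  0.01,  0.01,  0.11, -0.05]))
t 42.88 vicepos [-105.9 -207.5  155.5] Fv [ 0.1 -1.  -1.1] gap -0.2 j6 -0.53
```

View pics/side46.png

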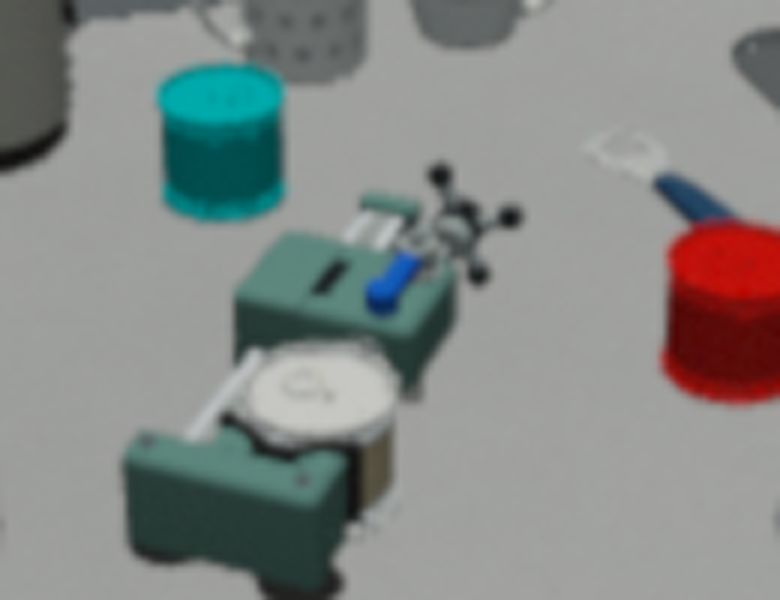

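View pics/top46.png

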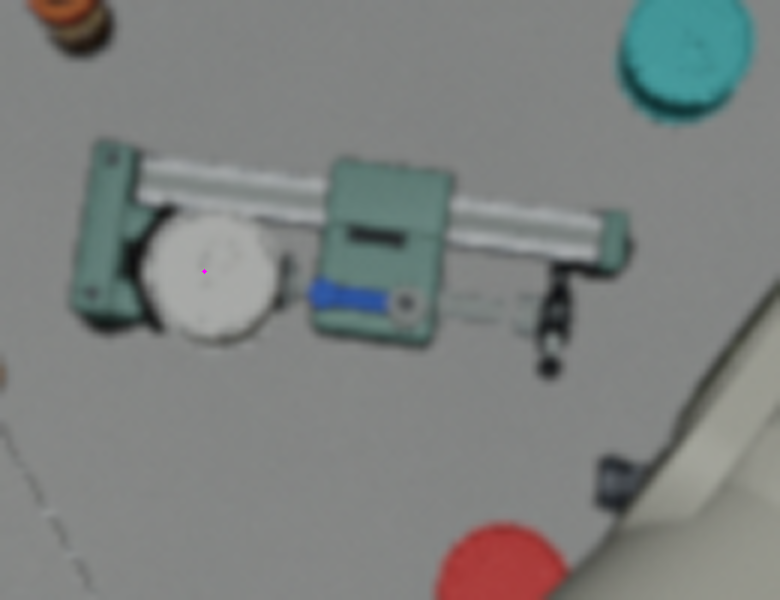

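View pics/top46f.png

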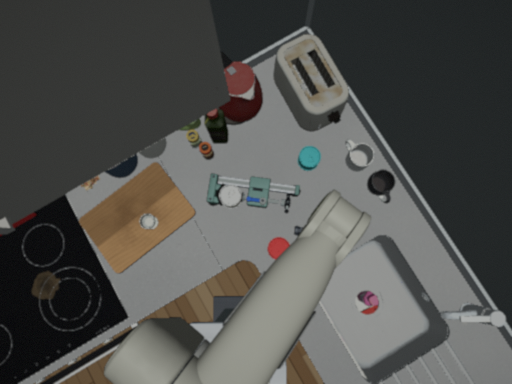

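Run:
```python
from h import *
b=cv2.imread("pics/top46f.png").astype(float)
m=(b[...,0]-np.maximum(b[...,1],b[...,2])); m[:, :]*=1; w=np.clip(m-20,0,None)
Y,X=np.mgrid[:384,:512]; w*=((X>240)&(X<275)&(Y>185)&(Y<212))
c=np.array([(w*X).sum(),(w*Y).sum()])/w.sum(); d=np.stack([X-c[0],Y-c[1]],-1); C=np.einsum('ij,ijk,ijl->kl',w,d,d)/w.sum()
e,v=np.linalg.eigh(C); ax=v[:,1]; print(c,e,ax)
p=at_z("top",c,.086);q=at_z("top",c-np.sign(ax[0])*5*ax,.086); dv=w2v(q)-w2v(p); print("lever angle",np.arctan2(dv[1],-dv[0]), "centre vice",w2v(p))
P1=at_z("top",(227.5+405/6-32.5-.0,150+302/6),.086)
```

```text
[252.12704082 199.01530612] [ 1.0004924  13.29690946] [-0.98930893 -0.14583497]
lever angle 1.5925490647012697 centre vice [-0.00712131 -0.0105887   0.086     ]
```

```bash
python3 -c "
from h import *
print(env.hand_in()); st()"
```

```text
the job is handed in; nothing more can be done
None
the job is handed in; nothing more can be done
```

The tin is clamped in the vice with the lever locked and the screw tightened to its first slip. I handed the job in at about 43 s. The hand-in gives no verdict, so the results below are from my own last checks.

**What I did:** I slid the tin into the mouth, gripped near its top. I then pushed the sliding jaw up until the pad pressed it into the V jaw, and swung the blue lever to its stop. I tightened the cross handle in several short pushes on the spokes.

**Last checks:**
- **Tin:** it stands upright in the V jaw, with the pad touching it. Its measured centre is within about 3 mm of the seat, which is close to the 4 mm limit and about as fine as I could measure.
- **Lever:** it measures about 1.59 rad, at its stop.
- **Slip:** the handle turned about 1.70 rad while the screw advanced about 3.3 mm, or about 1.3 rad. That means about 0.38 rad of slip, give or take 0.1, inside the 0.08 to 0.785 rad window. I worked this out from the handle and screw positions, because I could not see the red and white lines after tightening.
- **Pad force:** I could not measure it directly. The last pushes took a steady 6 to 8 N, roughly the slip level.
- **Bystanders and arm:** nothing else looks moved in the last top view, and the arm was clear of everything.

**What disagreed or went wrong:**
- **Height offset:** the fingertips sat about 34 mm higher than the reported height, so I corrected for it after touching the carriage top. An earlier touch on what I took to be the worktop had suggested only about 12 mm. I never found out why they differed.
- **Hard touch:** the touch on the carriage top reached 52 N on the wrist, below the 120 N limit. If the 40 N limit on the gripper's body counts fingertips, that touch went over it.

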